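# Tip a batch of corner blocks through the tailgate tray

### The job

Gather every loose beech corner block off the bench into the green tip tray while its yellow end gate is still up. Then push the square key into the brass lock and turn it counter-clockwise to its stop to free the tray, lower the end gate all the way, and lift the tray by its black bar so that the whole batch slides out through the gate end into the blue tote; never tip the tray with the gate up. Finish with the tray back down level, the gate up again and the key standing in its wooden stand as you found it, and leave the glue bottle, screw pot and tape measure where they are.

Things in the scene. Friction and masses are not known exactly. Their poses are not given: they have to be found in the camera images.
- block0: beech corner block, a 52 x 28 x 24 mm wooden cuboid with two dark dummy screw holes; about 26 g; starts flat on the bench; origin at its centre, x along its 52 mm length, y along its 28 mm width. Three to five of block0..block4 are present; absent ones read None
- block1: beech corner block, a 52 x 28 x 24 mm wooden cuboid with two dark dummy screw holes; about 26 g; starts flat on the bench; origin at its centre, x along its 52 mm length, y along its 28 mm width. Three to five of block0..block4 are present; absent ones read None
- block2: beech corner block, a 52 x 28 x 24 mm wooden cuboid with two dark dummy screw holes; about 26 g; starts flat on the bench; origin at its centre, x along its 52 mm length, y along its 28 mm width. Three to five of block0..block4 are present; absent ones read None
- block3: beech corner block, a 52 x 28 x 24 mm wooden cuboid with two dark dummy screw holes; about 26 g; starts flat on the bench; origin at its centre, x along its 52 mm length, y along its 28 mm width. Three to five of block0..block4 are present; absent ones read None
- block4: beech corner block, a 52 x 28 x 24 mm wooden cuboid with two dark dummy screw holes; about 26 g; starts flat on the bench; origin at its centre, x along its 52 mm length, y along its 28 mm width. Three to five of block0..block4 are present; absent ones read None
- station: fixed steel station on the bench that carries the tray and the lock. Origin on the bench (z = 0) under the middle of the tray's floor; turned a little about the vertical. In this frame: the tray runs along y, its gate end at y = -100 mm, its lifting bar at y = +150 mm; the lock post stands on the +x side at x = 135, y = 40 mm; the blue tote lies on the bench beyond the gate end (-y)
- tray (a joint): tilt of the green-walled tray about its hinge: 0 = level on its rests, grows as the bar end is lifted, stop at 0.95 rad. Falls back by its own weight (0.55 kg, damped) when let go. Held down by the lock's red tongue until the lock is turned. Blocks slide (friction 0.5 to 0.72) beyond about 0.65 rad; 0.85 clears it
- tray_floor (a point): centre of the tray's inner floor, turns with the tray; 125 mm above the bench when level; axes as the station's when level. Inside the tray: 150 mm along x, 200 mm along y (from -100 at the gate to +100), walls 5 mm thick rising 45 mm above the floor
- tray_hinge (a point): point on the tray's tilt axis (level, parallel to the station's x), midway across the tray, 120 mm above the bench and 100 mm towards -y from the station's origin (station axes)
- tray_bar (a point): middle of the tray's black lifting bar: a round bar 12 mm thick and 130 mm long parallel to the tilt axis (station's x), held by an arm at each end (110 mm free between them), 45 mm clear of the tray's end wall; 250 mm from the tilt axis along the tray and 30 mm above it; 150 mm above the bench when level. Can be pinched from above and turns freely in the fingers
- gate (a joint): yellow end gate, hinged along its lower edge on the tray's floor edge: 0 = up (closed), 1.6 rad = fully lowered, lying outwards flush with the floor. Stiff hinge: stays where it is left
- gate_hinge (a point): point on the gate's hinge axis (parallel to the station's x) straight below the red pin of the closed gate, 123 mm above the bench when the tray is level
- gate_pin (a point): grip point on the gate's red pin: a round pin 12 mm thick parallel to the hinge axis that sticks out 60 mm beyond the tray's +x side at the gate's upper corner; this point is 30 mm beyond the side wall. Offset from the hinge axis: 37 mm up the gate, 3.5 mm outwards; 160 mm above the bench with the gate up, 118 mm with it lowered. Can be pinched from above and turns in the fingers
- lock (a joint): turn of the brass captive lock about the vertical: starts at 0 to 0.12 rad (tongue over the tray's lug), grows counter-clockwise seen from above, stop at 1.2 rad; tray is free from 0.9. Stays where it is left, takes about 0.1 Nm to turn
- lock_mouth (a point): centre of the mouth of the square recess in the top of the lock (44 mm square brass body), 186 mm above the bench; recess 21 mm square, 28 mm deep, 3 mm chamfer, its sides parallel to this point's x and y, which turn with the lock
- key: T-shaped key standing upright: 18 mm square steel shank, 36 mm long (its lowest 12 mm tapers to 11 mm square), under an orange grip 64 mm (x) x 20 mm (y) x 40 mm high; origin at the centre of the shank's lower tip, z up the shank, grip from 36 to 76 mm above the tip; 180 g. The shank's sides are parallel to the grip's
- key_stand: fixed wooden block 60 x 60 x 45 mm, origin at the centre of its underside, with a 24 mm square hole 40 mm deep (3 mm chamfer) in the middle of its top, sides parallel to its x and y. The key stands in it with its grip resting on the top: tip 9 mm above the bench, grip from 45 to 85 mm
- tote: blue open tote fixed on the bench, 210 mm (x) x 170 mm (y) x 75 mm high, walls 5 mm, origin at the centre of its underside, axes about the station's; below and beyond the gate
- glue: bystander: upright glue bottle 60 mm thick, 150 mm tall, origin at its foot
- screw_pot: bystander: grey pot 80 mm wide, 80 mm tall, origin at its foot
- tape: bystander: yellow tape measure 70 x 40 x 65 mm, origin at its foot

How it is judged (in metres and radians):
On the way, in this order (a step that is already met when the one before it is completed fails the run):
1. every block present lies in the tray, gate up and tray level (x of block0 in the frame of tray_floor between -0.076 and 0.076 m and y of block0 in the frame of tray_floor between -0.102 and 0.102 m and z of block0 in the frame of tray_floor between 0.004 and 0.05 m and x of block1 in the frame of tray_floor between -0.076 and 0.076 m and y of block1 in the frame of tray_floor between -0.102 and 0.102 m and z of block1 in the frame of tray_floor between 0.004 and 0.05 m and x of block2 in the frame of tray_floor between -0.076 and 0.076 m and y of block2 in the frame of tray_floor between -0.102 and 0.102 m and z of block2 in the frame of tray_floor between 0.004 and 0.05 m and x of block3 in the frame of tray_floor between -0.076 and 0.076 m and y of block3 in the frame of tray_floor between -0.102 and 0.102 m and z of block3 in the frame of tray_floor between 0.004 and 0.05 m and x of block4 in the frame of tray_floor between -0.076 and 0.076 m and y of block4 in the frame of tray_floor between -0.102 and 0.102 m and z of block4 in the frame of tray_floor between 0.004 and 0.05 m and value of joint gate below 0.2 rad and value of joint tray below 0.1 rad), for 0.3 s.
2. the lock is turned with the key to free the tray (value of joint lock above 0.9 rad and horizontal distance between key and lock_mouth below 0.006 m and z of key in the frame of lock_mouth below -0.014 m), for 0.1 s.
3. the gate is fully lowered with the tray still level (value of joint gate above 1.4 rad and value of joint tray below 0.15 rad), for 0.2 s.
4. the tray is tipped with the gate down (value of joint tray above 0.55 rad and value of joint gate above 1.3 rad), for 0.2 s.
At the end, for the whole second after the job is handed in: every block present lies at rest in the tote, the tray is level (within 0.06 rad), the gate is up (within 0.2 rad), and the key stands upright in its stand with its grip on the block (within 5 mm) (x of block0 in the frame of tote between -0.1 and 0.1 m and y of block0 in the frame of tote between -0.08 and 0.08 m and z of block0 in the frame of tote between 0.005 and 0.07 m and x of block1 in the frame of tote between -0.1 and 0.1 m and y of block1 in the frame of tote between -0.08 and 0.08 m and z of block1 in the frame of tote between 0.005 and 0.07 m and x of block2 in the frame of tote between -0.1 and 0.1 m and y of block2 in the frame of tote between -0.08 and 0.08 m and z of block2 in the frame of tote between 0.005 and 0.07 m and x of block3 in the frame of tote between -0.1 and 0.1 m and y of block3 in the frame of tote between -0.08 and 0.08 m and z of block3 in the frame of tote between 0.005 and 0.07 m and x of block4 in the frame of tote between -0.1 and 0.1 m and y of block4 in the frame of tote between -0.08 and 0.08 m and z of block4 in the frame of tote between 0.005 and 0.07 m and linear speed of each of block0, block1, block2, block3, block4 below 0.03 m/s and value of joint tray below 0.06 rad and value of joint gate below 0.2 rad and horizontal distance between key and key_stand below 0.008 m and height (world z) of key below 0.014 m and angle between key's own z axis and vertical below 0.1 rad); the robot touches nothing.
It fails at once if the tray is tipped (over 0.2 rad) while the gate is not lowered (under 1.2 rad) (value of joint tray above 0.2 rad and value of joint gate below 1.2 rad).
It fails at once if the glue is pushed aside more than 30 mm or tipped over (distance of glue from where it was at the start of the episode above 0.03 m or angle between glue's own z axis and vertical above 0.5 rad).
It fails at once if the screw pot is pushed aside more than 30 mm or tipped over (distance of screw_pot from where it was at the start of the episode above 0.03 m or angle between screw_pot's own z axis and vertical above 0.5 rad).
It fails at once if the tape is pushed aside more than 30 mm or tipped over (distance of tape from where it was at the start of the episode above 0.03 m or angle between tape's own z axis and vertical above 0.5 rad).
Of block0, block1, block2, block3, block4 only 3 to 5 are there at a start; the rules pass over those that are not, and their reading is None.
At some moment in a run one of block0, block1, block2, block3, block4 may be knocked a few centimetres aside while the robot is not near it.
It also fails if it takes over 210 s, if anything falls off the work surface, if the arm or the gripper's body presses on something with over 40 N, if the wrist force passes 120 N, or if a joint passes its speed limit or range.

### The arm

A 6-joint arm with a two-finger parallel gripper is mounted at the origin on the work surface. World frame = base frame: x ahead of the robot, y to its left, z up, the work surface at z = 0. Lengths are in mm, angles in rad, forces in N, time in s.
With the tool pointing down it reaches from about 275 to 850 mm from the base axis. Payload 19 kg.
Tool frame: the origin (TCP) lies midway between the tips of the shut fingers; the grasp point (between the pads) lies behind it (arm.pinch_z is the z of the grasp point in the tool frame, in mm); z points along the fingers, y is the direction in which the jaws open and shut (so a half turn about z gives the same grasp; the last joint's range is limited). The gripper opens to 85 mm and grips with 20 to 120 N. Pads are 22 mm wide; open, the fingers measure 114 mm over their backs; the gripper's body (76 mm by 85 mm) begins 54 mm behind the grasp point. The pads swing forward as they close: fully open they stand 13 mm farther back than shut.
Start: joints at [-1.287, 0.15, 1.437, -0, 1.554, -0.134], TCP at [233.278, -525.52, 231.267] pointing down, gripper open.
Joint ranges: [-2.8, 2.8], [-0.68, 2.1], [0.12, 2.68], [-1.39, 4.53], [0.16, 2.79], [-2.81, 2.81]. Speed limits (rad/s): [1.89, 1.89, 2.22, 3.01, 3.01, 3.01].

### API

Orientations are given as a rotation vector (axis times angle).
In Python, from bench import arm gives the robot as it stands.
- The arm moves only by the tool arm_command, never from a script. Its argument "targets" is a list of rows, each an object of numbers: "dx", "dy", "dz": the shift along the tool's x, y, z in cm; "ax", "ay", "az": the turn, a rotation vector about the tool's x, y, z in degrees. In form: [{"dx": .., "dy": .., "dz": .., "ax": .., "ay": .., "az": ..}, ...]. A call has 1 to 10 rows; each row shifts and turns the commanded pose from where the row before left it, along the tool's axes as they then stand; what a row does not reach is not made up. A row lasts 1/12 s, in which the tool goes at most 41.7 mm and 7.16 degrees, less where a joint would pass 70% of its speed; a pose out of reach is approached as far as the arm can. A call is refused whole if a number of a shift passes 4.17 or a number of a turn 7.16, either way. A call with a gripper value outside its range is refused whole. "gripper" is the opening, from -1 (shut) to 1 (fully open), set as the call begins (left out, the last holds). The fingers move at their own pace and stop on an object; "newtons" is the grip in N (left out, the last holds). Time passes only in rows, so rows that do not move let the fingers close. It gives the time, the measured TCP pose, the force and the opening at its end, in the units of the state.
- arm.observe(): the state, without advancing time (a new reading comes with each control period).
- arm.read_camera(name): name is "side" or "top"; returns a dict with "frame" (400x640x3 uint8, red, green, blue), "mtx" (3x3 intrinsics, pixels), "dist_coeffs" ([k1, k2, p1, p2, k3] as OpenCV has them; the pictures are not rectified), "world_to_cam" (4x4, takes a point from world to camera coordinates). Camera axes: x right, y down, z forward; pixel columns grow to the right and rows downward; lengths in mm; the calibration is good to about 2 mm. A picture is of the moment at which its call begins. There is no depth.
- arm.finish_job(): hands the job in, once; it reports no verdict.
The state is a dict: "clock": time; "joint_pos": joint angles; "joint_velocities": joint speeds; "effort": joint torques, N m; "ee_pos": TCP position; "orientation": TCP orientation; "contact_force": force on the tool from outside, world axes, zero at the start; "moment": the same for the moment, N m; "grip_width": finger opening in mm.
Only numpy, scipy, OpenCV 4.12 (cv2) and the standard library are available. Lean on these libraries where they do the work, as an engineer would, in place of code of your own. Each camera call takes 0.05 s, during which the arm holds its last target. There are 200 camera calls.

## Working session

There is one attempt and no reset: what is moved stays moved. The work goes in short steps, Python scripts to look and compute and a tool call to move; the robot and the scene stay as the last step left them, time stands still between calls to the robot, and variables do not carry over. Pictures are saved under pics/ and viewed, about 12 in all and at most 16, crops included, and the job is handed in when it is done.

Besides the shell and the picture viewer there is one more tool, called after "Request:" as name([rows], argument=value, ...), one row to a line, values as JSON. arm_command: Moves the arm, as the interface text tells. Its arguments: {"type":"object","properties":{"targets":{"type":"array"},"gripper":{"type":"number"},"newtons":{"type":"number"}},"required":["targets"]}

```bash
ls; mkdir -p pics; cat > h.py <<'E'
import numpy as np, cv2
from bench import arm
from scipy.spatial.transform import Rotation as R
def cam(n,save=None):
    c=arm.read_camera(n)
    if save: cv2.imwrite('pics/'+save,c['frame'][:,:,::-1])
    return c
def ray(c,uv):
    uv=np.array(uv,float).reshape(-1,1,2)
    p=cv2.undistortPoints(uv,np.array(c['mtx']),np.array(c['dist_coeffs'])).reshape(-1,2)
    T=np.array(c['world_to_cam']);o=-T[:3,:3].T@T[:3,3]
    return o,(np.c_[p,np.ones(len(p))])@T[:3,:3]
def plane(c,uv,z):
    o,d=ray(c,uv); return o+d*((z-o[2])/d[:,2])[:,None]
def proj(c,P):
    T=np.array(c['world_to_cam'])
    return cv2.projectPoints(np.array(P,float).reshape(-1,3),cv2.Rodrigues(T[:3,:3])[0],T[:3,3],np.array(c['mtx']),np.array(c['dist_coeffs']))[0].reshape(-1,2)
def tri(c1,p1,c2,p2):
    o1,d1=ray(c1,p1);o2,d2=ray(c2,p2);d1=d1[0]/np.linalg.norm(d1[0]);d2=d2[0]/np.linalg.norm(d2[0])
    t=np.linalg.lstsq(np.c_[d1,-d2],o2-o1,rcond=None)[0]
    a=o1+t[0]*d1;b=o2+t[1]*d2
    return (a+b)/2,np.linalg.norm(a-b)
E
python3 - <<'E'
from h import *
s=arm.observe();print(s);print(arm.pinch_z)
for n in('top','side'):
    c=cam(n,n+'0.png');T=np.array(c['world_to_cam']);print(n,-T[:3,:3].T@T[:3,3],T[:3,:3].round(2).tolist(),c['mtx'],c['dist_coeffs'])
print(R.from_rotvec(s['orientation']).as_matrix().round(3))
E
```

```text
pics
{'clock': 0.0, 'joint_pos': array([-1.28697653e+00,  1.50961633e-01,  1.43800754e+00, -1.04053403e-05,
        1.55381530e+00, -1.34024913e-01]), 'joint_velocities': array([-0.00069018,  0.00131875, -0.00107104, -0.00092089,  0.00068748,
        0.00135269]), 'effort': array([ 1.69130883e-03, -7.13050890e+01, -5.70861661e+01, -2.62890753e-04,
        9.00414685e-03,  5.41356314e-05]), 'ee_pos': array([ 233.22643774, -525.30751859,  230.70104055]), 'orientation': array([-3.07211677e+00, -6.51338507e-01,  1.56321710e-04]), 'contact_force': array([-0.5922288 ,  1.06514552,  0.28143585]), 'moment': array([0.01596385, 0.00966142, 0.01386589]), 'grip_width': 85.44055830669538}
-18.700000000000003
top [ 439.123901    -13.9173096  1144.35960411] [[0.0, -1.0, 0.01], [-0.98, -0.0, -0.17], [0.17, -0.01, -0.98]] [[368.98074331   0.         315.91223257]
 [  0.         368.98074331 196.28235615]
 [  0.           0.           1.        ]] [-0.06683491  0.          0.          0.          0.        ]
side [ 518.92143627 -623.59784828  799.69599264] [[0.99, -0.16, 0.01], [-0.11, -0.71, -0.7], [0.12, 0.69, -0.72]] [[372.19936217   0.         320.79537878]
 [  0.         372.19936217 197.26225951]
 [  0.           0.           1.        ]] [0.01694415 0.         0.         0.         0.        ]
[[ 0.914  0.406 -0.   ]
 [ 0.406 -0.914  0.001]
 [ 0.    -0.001 -1.   ]]
```

View pics/top0.png

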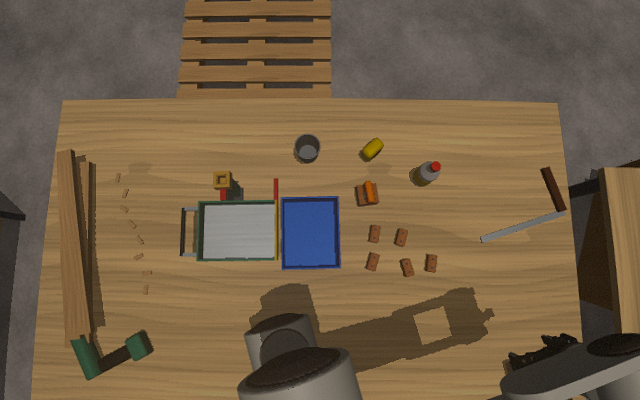

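View pics/side0.png

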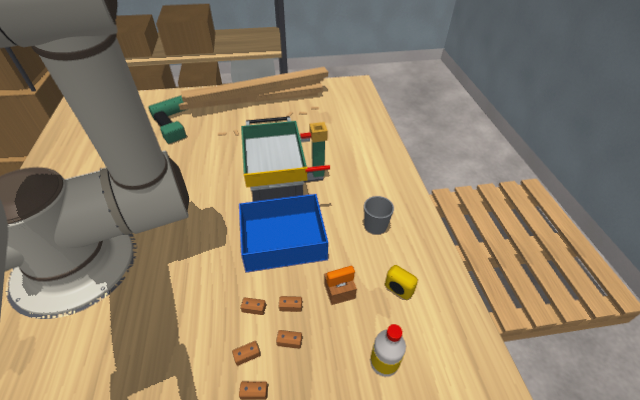

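Top view: five blocks at (374,233), (401,237), (372,261), (407,267), (431,263); key and stand (368,192), lock (222,180), red pin (276,188), bar (183,232), tote (310,232). Now I'll measure them.

```bash
cat >> h.py <<'E'
def hsv(c): return cv2.cvtColor(c['frame'],cv2.COLOR_RGB2HSV)
def mask(c,lo,hi,box):
    m=cv2.inRange(hsv(c),np.array(lo),np.array(hi)); z=np.zeros_like(m);x0,y0,x1,y1=box
    z[y0:y1,x0:x1]=m[y0:y1,x0:x1]; return z
def blobs(m,amin=20):
    r=[]
    for k in cv2.findContours(m,cv2.RETR_EXTERNAL,cv2.CHAIN_APPROX_NONE)[0]:
        if cv2.contourArea(k)>=amin: r.append(k.reshape(-1,2).astype(float))
    return r
E
python3 - <<'E'
from h import *
c=cam('top');s=cam('side')
H=hsv(c)
for n,p in dict(block=(378,238),block2=(404,240),tbl=(390,250),grip=(371,192),stand=(362,200),lock=(222,174),lockc=(222,181),pin=(276,186),bar=(183,220),arm=(190,205),tote=(310,230),toterim=(310,197),green=(240,201),floor=(240,230),gate=(277,230),tongue=(225,195)).items(): print(n,H[p[1],p[0]])
print('side');H=hsv(s)
for n,p in dict(block=(290,337),grip=(340,275),stand=(340,292),bar=(268,120),pin=(318,168),lock=(318,127),gate=(270,178)).items(): print(n,H[p[1],p[0]])
im=c['frame'][:,:,::-1]
a=cv2.resize(im[140:300,165:445],None,fx=2.85,fy=2.85,interpolation=cv2.INTER_NEAREST)
cv2.imwrite('pics/z.png',a)
E
```

```text
block [ 12 161 108]
block2 [ 12 183 121]
tbl [ 17 121 147]
grip [ 14 241 164]
stand [ 12 175 111]
lock [ 18 184 129]
lockc [ 19 189 146]
pin [  1 205 142]
bar [ 8 58 53]
arm [ 18 126 136]
tote [110 163 142]
toterim [111 173 136]
green [66 84 82]
floor [ 25  10 150]
gate [ 19 146  68]
tongue [  3 191 127]
side
block [ 13 166 184]
grip [ 14 244 226]
stand [ 13 166 171]
bar [120  14  37]
pin [  2 238 212]
lock [ 20 172 126]
gate [ 23 237 138]
```

View pics/z.png

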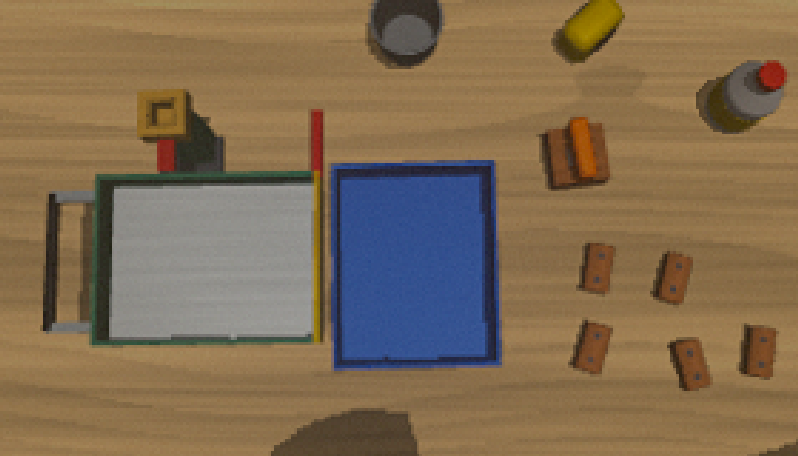

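```bash
cat > meas.py <<'E'
from h import *
c=cam('top')
def rect(k,z):
    P=plane(c,k,z)[:,:2]; (ctr,sz,a)=cv2.minAreaRect(P.astype(np.float32)); 
    # angle of long axis
    b=cv2.boxPoints((ctr,sz,a)); e=max([b[1]-b[0],b[2]-b[1]],key=np.linalg.norm)
    return np.round(ctr,1),np.round(sorted(sz),1),round(np.degrees(np.arctan2(e[1],e[0]))%180,1)
if __name__=='__main__':
    m=mask(c,(5,140,60),(15,230,150),(340,215,450,290))
    m=cv2.morphologyEx(m,cv2.MORPH_CLOSE,np.ones((3,3)))
    for k in blobs(m,60): print('block',rect(k,20),cv2.contourArea(k.astype(np.float32)))
    for n,lo,hi,box,z,a in [('grip',(8,225,140),(18,255,255),(350,170,385,210),85,30),('stand',(8,140,60),(18,255,255),(350,170,385,212),45,100),
      ('pin',(0,150,90),(6,255,255),(265,170,285,205),160,20),('tongue',(0,150,90),(6,255,255),(215,180,240,205),170,10),
      ('lock',(16,150,90),(22,255,255),(205,160,235,192),186,50),('tote',(100,120,60),(120,255,255),(270,185,350,280),75,500),
      ('floor',(0,0,110),(180,40,255),(196,195,282,262),125,500),('gate',(18,130,50),(32,255,255),(270,195,284,270),168,50),('bar',(0,0,0),(180,120,75),(178,200,188,262),156,20)]:
        for k in blobs(mask(c,lo,hi,box),a): print(n,rect(k,z))
E
python3 meas.py
python3 - <<'E'
from h import *
s=cam('side');c=cam('top')
# side grip and blocks crop
im=s['frame'][:,:,::-1]
a=cv2.resize(im[100:200,225:345],None,fx=6.5,fy=6,interpolation=cv2.INTER_CUBIC)
cv2.imwrite('pics/z2.png',a)
E
```

```text
block (array([ 419.9, -295.6]), array([32. , 52.3]), np.float32(17.0)) 134.5
block (array([ 433.2, -370. ]), array([31.8, 51.2]), np.float32(170.1)) 131.0
block (array([ 438.1, -192.9]), array([27.2, 50.6]), np.float32(163.5)) 129.5
block (array([ 512.3, -280.5]), array([30.3, 51.6]), np.float32(163.9)) 127.5
block (array([ 522.8, -200.4]), array([27.5, 51.7]), np.float32(169.4)) 129.0
grip (array([ 641.7, -177.8]), array([14.5, 60. ]), np.float32(10.0))
stand (array([ 643. , -175.2]), array([64.6, 74.3]), np.float32(7.9))
pin (array([630.5,  89.5]), array([ 8.2, 63.8]), np.float32(1.2))
tongue (array([615.6, 231.1]), array([13.6, 27.9]), np.float32(2.6))
lock (array([653.5, 233.1]), array([43.1, 44.8]), np.float32(2.6))
tote (array([522.7,  -3.5]), array([167.8, 207.5]), np.float32(1.5))
floor (array([519.8, 192.8]), array([148.2, 195.8]), np.float32(91.3))
gate (array([520.7,  85.2]), array([  8., 159.]), np.float32(2.2))
bar (array([515.7, 339.2]), array([ 11.2, 126.6]), np.float32(1.3))
```

View pics/z2.png

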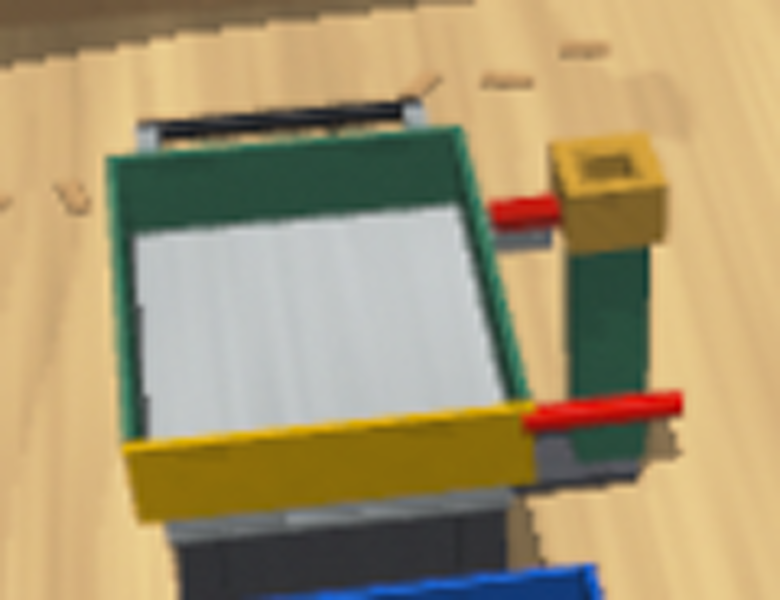

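Sizes match (blocks about 52×28, tote 208×168, pin 64, bar 127, lock 44). Bar, lock and floor agree on a station origin of about (519.5, 189.5) with yaw about 1.4°. Starting with the block at (433, −372), angle −10°.

```bash
cat > to.py <<'E'
# to.py x y z psi [from x y z psi]: shift/turn in tool axes (turn first, then shift)
import sys
from h import *
a=list(map(float,sys.argv[1:5]))
s=arm.observe();M=R.from_rotvec(s['orientation']).as_matrix()
p=np.array(s['ee_pos']);psi=np.degrees(np.arctan2(M[1,0],M[0,0]))
print('t %.2f'%s['clock'],'pos',p.round(1),'psi %.2f'%psi,'tilt %.2f'%np.degrees(np.arccos(-M[2,2])),'F',np.round(s['contact_force'],1),'w %.1f'%s['grip_width'],'q',np.round(s['joint_pos'],2))
f=np.radians(a[3]);d=np.array(a[:3])-p
print('az %.2f  dx %.3f dy %.3f dz %.3f'%(-(a[3]-psi),(np.cos(f)*d[0]+np.sin(f)*d[1])/10,(np.sin(f)*d[0]-np.cos(f)*d[1])/10,-d[2]/10))
E
```

Request:
arm_command([
  {"az": 6.8, "dz": 2},
  {"az": 6.8, "dz": 2},
  {"az": 6.8, "dz": 2},
  {"az": 6.8, "dz": 2},
  {"az": 6.7, "dz": 2},
], gripper=1, newtons=40)

```text
invalid input at $.targets[0]: expected keys dx, dy, dz, ax, ay, az
```

Request:
arm_command([
  {"dx": 2.44, "dy": -2.64},
  {"dx": 2.44, "dy": -2.64},
  {"dx": 2.44, "dy": -2.64},
  {"dx": 2.44, "dy": -2.64},
  {"dx": 2.44, "dy": -2.64},
  {"dx": 2.44, "dy": -2.64},
  {"dx": 2.44, "dy": -2.64},
  {},
])

```text
invalid input at $.targets[0]: expected keys dx, dy, dz, ax, ay, az
```

```bash
python3 to.py 433 -372.5 4 -9.9; python3 meas.py | grep block
```

```text
t 0.35 pos [ 233.3 -525.5  231.1] psi 23.94 tilt 0.02 F [-0.4  0.1  0.4] w 85.4 q [-1.29  0.15  1.44  0.    1.55 -0.13]
az 33.84  dx 17.045 dy -18.502 dz 22.714
block (array([ 420.5, -297.4]), array([29.3, 52.1]), np.float32(15.6)) 134.0
block (array([ 433. , -372.2]), array([27.7, 48.8]), np.float32(177.3)) 127.5
block (array([ 438. , -192.9]), array([27.8, 50.3]), np.float32(162.6)) 131.5
block (array([ 511.4, -282.3]), array([30.5, 52.3]), np.float32(157.2)) 129.0
block (array([ 522.2, -200.6]), array([27.5, 51.6]), np.float32(168.5)) 127.0
```

Request:
arm_command([
  {"dx": 0, "dy": 0, "dz": 2, "ax": 0, "ay": 0, "az": 6.4},
  {"dx": 0, "dy": 0, "dz": 2, "ax": 0, "ay": 0, "az": 6.4},
  {"dx": 0, "dy": 0, "dz": 2, "ax": 0, "ay": 0, "az": 6.4},
  {"dx": 0, "dy": 0, "dz": 2, "ax": 0, "ay": 0, "az": 6.4},
  {"dx": 0, "dy": 0, "dz": 2, "ax": 0, "ay": 0, "az": 6.4},
], gripper=1, newtons=40)

```text
clock: 0.82
ee_pos: [233.2, -525.4, 130.3]
orientation: [-3.133, 0.229, 0.0]
contact_force: [0.1, -0.8, -1.0]
grip_width: 85.7
```

Request:
arm_command([
  {"dx": 2.5, "dy": -2.6, "dz": 0, "ax": 0, "ay": 0, "az": 0},
  {"dx": 2.5, "dy": -2.6, "dz": 0, "ax": 0, "ay": 0, "az": 0},
  {"dx": 2.5, "dy": -2.6, "dz": 0, "ax": 0, "ay": 0, "az": 0},
  {"dx": 2.5, "dy": -2.6, "dz": 0, "ax": 0, "ay": 0, "az": 0},
  {"dx": 2.5, "dy": -2.6, "dz": 0, "ax": 0, "ay": 0, "az": 0},
  {"dx": 2.5, "dy": -2.6, "dz": 0, "ax": 0, "ay": 0, "az": 0},
  {"dx": 2.5, "dy": -2.6, "dz": 0, "ax": 0, "ay": 0, "az": 0},
  {"dx": 0, "dy": 0, "dz": 0, "ax": 0, "ay": 0, "az": 0},
])

```text
clock: 1.48
ee_pos: [435.9, -366.2, 131.4]
orientation: [-3.133, 0.215, -0.002]
contact_force: [0.1, 0.2, -0.8]
grip_width: 85.5
```

```bash
cat > blk.py <<'E'
from h import *
c=cam('top')
m=mask(c,(5,140,60),(15,230,150),(340,215,470,300))
m=cv2.morphologyEx(m,cv2.MORPH_CLOSE,np.ones((3,3)))
n,L,st,ce=cv2.connectedComponentsWithStats(m)
for i in range(1,n):
    if st[i,4]<60: continue
    v,u=np.nonzero(L==i);P=plane(c,np.c_[u,v],20)[:,:2];q=P.mean(0);w,V=np.linalg.eigh(np.cov(P.T));a=np.degrees(np.arctan(V[1,1]/V[0,1]))
    q[1]+=0.007*(q[1]+14)
    print('block',q.round(1),'ang %.1f'%a,'len,wid',np.sqrt(12*w[::-1]).round(1))
E
python3 blk.py; python3 to.py 433 -372.5 4 -9.9
```

```text
block [ 522.9 -201.3] ang -11.0 len,wid [51.9 27.9]
block [ 511.9 -283.8] ang -15.3 len,wid [51.  28.4]
block [ 438.2 -194.1] ang -14.9 len,wid [50.  26.2]
block [ 420.1 -300. ] ang 14.8 len,wid [52.1 26.6]
t 1.53 pos [ 434.1 -367.8  131.3] psi -7.84 tilt 0.03 F [ 0.7 -0.   0.2] w 85.7 q [-0.84  0.19  1.59  0.    1.36  0.87]
az 2.06  dx -0.032 dy 0.485 dz 12.725
```

Request:
arm_command([
  {"dx": 0, "dy": 0.45, "dz": 3.3, "ax": 0, "ay": 0, "az": 0},
  {"dx": 0, "dy": 0, "dz": 3.3, "ax": 0, "ay": 0, "az": 0},
  {"dx": 0, "dy": 0, "dz": 3.3, "ax": 0, "ay": 0, "az": 0},
  {"dx": 0, "dy": 0, "dz": 2.75, "ax": 0, "ay": 0, "az": 0},
  {"dx": 0, "dy": 0, "dz": 0, "ax": 0, "ay": 0, "az": 0},
  {"dx": 0, "dy": 0, "dz": 0, "ax": 0, "ay": 0, "az": 0},
])

```text
clock: 2.03
ee_pos: [430.6, -374.3, 4.4]
orientation: [-3.132, 0.222, 0.003]
contact_force: [-0.2, -0.4, 0.8]
grip_width: 85.6
```

Request:
arm_command([
  {"dx": 0, "dy": 0, "dz": 0, "ax": 0, "ay": 0, "az": 0},
  {"dx": 0, "dy": 0, "dz": 0, "ax": 0, "ay": 0, "az": 0},
  {"dx": 0, "dy": 0, "dz": 0, "ax": 0, "ay": 0, "az": 0},
  {"dx": 0, "dy": 0, "dz": 0, "ax": 0, "ay": 0, "az": 0},
  {"dx": 0, "dy": 0, "dz": 0, "ax": 0, "ay": 0, "az": 0},
  {"dx": 0, "dy": 0, "dz": 0, "ax": 0, "ay": 0, "az": 0},
  {"dx": 0, "dy": 0, "dz": 0, "ax": 0, "ay": 0, "az": 0},
], gripper=-1)

```text
clock: 2.62
ee_pos: [431.8, -374.6, 5.8]
orientation: [3.133, -0.221, 0.001]
contact_force: [-1.4, 1.3, 9.4]
grip_width: 27.3
```

```bash
python3 to.py 481 248 200 1.4
```

```text
t 2.62 pos [ 431.8 -374.6    5.8] psi -8.06 tilt 0.07 F [-1.4  1.3  9.4] w 27.3 q [-0.85  0.32  1.71 -0.    1.11  0.86]
az -9.46  dx 6.445 dy -62.126 dz -19.416
```

Request:
arm_command([
  {"dx": 0, "dy": 0, "dz": -3.9, "ax": 0, "ay": 0, "az": -1.9},
  {"dx": 0, "dy": 0, "dz": -3.9, "ax": 0, "ay": 0, "az": -1.9},
  {"dx": 0, "dy": 0, "dz": -3.9, "ax": 0, "ay": 0, "az": -1.9},
  {"dx": 0, "dy": 0, "dz": -3.9, "ax": 0, "ay": 0, "az": -1.9},
  {"dx": 0, "dy": 0, "dz": -3.8, "ax": 0, "ay": 0, "az": -1.9},
])

```text
clock: 3.03
ee_pos: [431.2, -374.0, 201.4]
orientation: [3.141, 0.042, 0.001]
contact_force: [0.3, -0.0, -0.5]
grip_width: 27.0
```

Request:
arm_command([
  {"dx": 0.38, "dy": -3.66, "dz": 0, "ax": 0, "ay": 0, "az": 0},
  {"dx": 0.38, "dy": -3.66, "dz": 0, "ax": 0, "ay": 0, "az": 0},
  {"dx": 0.38, "dy": -3.66, "dz": 0, "ax": 0, "ay": 0, "az": 0},
  {"dx": 0.38, "dy": -3.66, "dz": 0, "ax": 0, "ay": 0, "az": 0},
  {"dx": 0.38, "dy": -3.66, "dz": 0, "ax": 0, "ay": 0, "az": 0},
  {"dx": 0.38, "dy": -3.66, "dz": 0, "ax": 0, "ay": 0, "az": 0},
  {"dx": 0.38, "dy": -3.66, "dz": 0, "ax": 0, "ay": 0, "az": 0},
  {"dx": 0.38, "dy": -3.66, "dz": 0, "ax": 0, "ay": 0, "az": 0},
])

```text
clock: 3.7
ee_pos: [454.2, -79.1, 199.3]
orientation: [3.141, 0.039, 0.001]
contact_force: [0.4, 0.2, -0.4]
grip_width: 27.2
```

Request:
arm_command([
  {"dx": 0.38, "dy": -3.66, "dz": 0, "ax": 0, "ay": 0, "az": 0},
  {"dx": 0.38, "dy": -3.66, "dz": 0, "ax": 0, "ay": 0, "az": 0},
  {"dx": 0.38, "dy": -3.66, "dz": 0, "ax": 0, "ay": 0, "az": 0},
  {"dx": 0.38, "dy": -3.66, "dz": 0, "ax": 0, "ay": 0, "az": 0},
  {"dx": 0.38, "dy": -3.66, "dz": 0, "ax": 0, "ay": 0, "az": 0},
  {"dx": 0.38, "dy": -3.66, "dz": 0, "ax": 0, "ay": 0, "az": 0},
  {"dx": 0.38, "dy": -3.66, "dz": 0, "ax": 0, "ay": 0, "az": 0},
  {"dx": 0.38, "dy": -3.66, "dz": 0, "ax": 0, "ay": 0, "az": 0},
  {"dx": 0.38, "dy": -3.66, "dz": 0, "ax": 0, "ay": 0, "az": 0},
  {"dx": 0, "dy": 0, "dz": 0, "ax": 0, "ay": 0, "az": 0},
])

```text
clock: 4.53
ee_pos: [480.0, 254.4, 198.8]
orientation: [-3.14, -0.045, 0.0]
contact_force: [0.4, 0.7, -0.4]
grip_width: 27.1
```

```bash
python3 to.py 481 248 133 1.4; python3 blk.py
```

```text
t 4.53 pos [480.  254.4 198.8] psi 1.65 tilt 0.10 F [ 0.4  0.7 -0.4] w 27.1 q [0.34 0.1  1.56 0.   1.48 1.89]
az 0.25  dx 0.088 dy 0.641 dz 6.584
block [ 522.2 -201.2] ang -10.4 len,wid [52.2 27.3]
block [ 511.6 -284.2] ang -19.7 len,wid [52.2 27.8]
block [ 437.9 -193.9] ang -17.5 len,wid [51.  27.6]
block [ 419.8 -299. ] ang 14.5 len,wid [51.2 29. ]
```

Request:
arm_command([
  {"dx": 0.1, "dy": 0.6, "dz": 2.2, "ax": 0, "ay": 0, "az": 0},
  {"dx": 0, "dy": 0, "dz": 2.2, "ax": 0, "ay": 0, "az": 0},
  {"dx": 0, "dy": 0, "dz": 1.5, "ax": 0, "ay": 0, "az": 0},
  {"dx": 0, "dy": 0, "dz": 0.6, "ax": 0, "ay": 0, "az": 0},
  {"dx": 0, "dy": 0, "dz": 0, "ax": 0, "ay": 0, "az": 0},
])

```text
clock: 5.0
ee_pos: [481.1, 242.6, 132.9]
orientation: [3.141, 0.039, -0.003]
contact_force: [-0.6, -0.1, -0.9]
grip_width: 27.5
```

Request:
arm_command([
  {"dx": 0, "dy": 0, "dz": 0, "ax": 0, "ay": 0, "az": 0},
  {"dx": 0, "dy": 0, "dz": 0, "ax": 0, "ay": 0, "az": 0},
  {"dx": 0, "dy": 0, "dz": 0, "ax": 0, "ay": 0, "az": 0},
  {"dx": 0, "dy": 0, "dz": -2.3, "ax": 0, "ay": 0, "az": 0},
  {"dx": 0, "dy": 0, "dz": -2.3, "ax": 0, "ay": 0, "az": -6.5},
  {"dx": 0, "dy": 0, "dz": -2.3, "ax": 0, "ay": 0, "az": -6.6},
], gripper=0.05)

```text
clock: 5.5
ee_pos: [481.5, 243.3, 204.4]
orientation: [-3.115, -0.405, -0.001]
contact_force: [0.3, 0.4, 0.0]
grip_width: 45.2
```

Request:
arm_command([
  {"dx": -1.31, "dy": 3.43, "dz": 0, "ax": 0, "ay": 0, "az": 0},
  {"dx": -1.31, "dy": 3.43, "dz": 0, "ax": 0, "ay": 0, "az": 0},
  {"dx": -1.31, "dy": 3.43, "dz": 0, "ax": 0, "ay": 0, "az": 0},
  {"dx": -1.31, "dy": 3.43, "dz": 0, "ax": 0, "ay": 0, "az": 0},
  {"dx": -1.31, "dy": 3.43, "dz": 0, "ax": 0, "ay": 0, "az": 0},
  {"dx": -1.31, "dy": 3.43, "dz": 0, "ax": 0, "ay": 0, "az": 0},
  {"dx": -1.31, "dy": 3.43, "dz": 0, "ax": 0, "ay": 0, "az": 0},
  {"dx": -1.31, "dy": 3.43, "dz": 0, "ax": 0, "ay": 0, "az": 0},
])

```text
clock: 6.17
ee_pos: [448.6, -50.3, 203.8]
orientation: [3.116, 0.398, 0.003]
contact_force: [-0.1, 0.2, -0.6]
grip_width: 45.0
```

Request:
arm_command([
  {"dx": -1.31, "dy": 3.43, "dz": 0, "ax": 0, "ay": 0, "az": 0},
  {"dx": -1.31, "dy": 3.43, "dz": 0, "ax": 0, "ay": 0, "az": 0},
  {"dx": -1.31, "dy": 3.43, "dz": 0, "ax": 0, "ay": 0, "az": 0},
  {"dx": -1.31, "dy": 3.43, "dz": 0, "ax": 0, "ay": 0, "az": 0},
  {"dx": -1.31, "dy": 3.43, "dz": 0, "ax": 0, "ay": 0, "az": 0},
  {"dx": -1.31, "dy": 3.43, "dz": 1.5, "ax": 0, "ay": 0, "az": 0},
  {"dx": -1.31, "dy": 3.43, "dz": 1.5, "ax": 0, "ay": 0, "az": 0},
  {"dx": 0, "dy": 0, "dz": 3.5, "ax": 0, "ay": 0, "az": 0},
  {"dx": 0, "dy": 0, "dz": 3.5, "ax": 0, "ay": 0, "az": 0},
  {"dx": 0, "dy": 0, "dz": 0, "ax": 0, "ay": 0, "az": 0},
], gripper=1)

```text
clock: 7.0
ee_pos: [418.3, -302.8, 97.6]
orientation: [-3.11, -0.395, 0.007]
contact_force: [-1.2, 0.2, -1.4]
grip_width: 85.5
```

```bash
python3 to.py 420 -299.5 6 14.5; python3 - <<'E'
from h import *
c=cam('top','t1.png')
cv2.imwrite('pics/t1c.png',cv2.resize(c['frame'][140:300,165:445,::-1],None,fx=2.85,fy=2.85))
E
```

```text
t 7.00 pos [ 418.3 -302.8   97.6] psi 14.47 tilt 0.45 F [-1.2  0.2 -1.4] w 85.5 q [-0.78  0.12  1.75  0.    1.28  0.54]
az -0.03  dx 0.249 dy -0.272 dz 9.156
```

View pics/t1c.png

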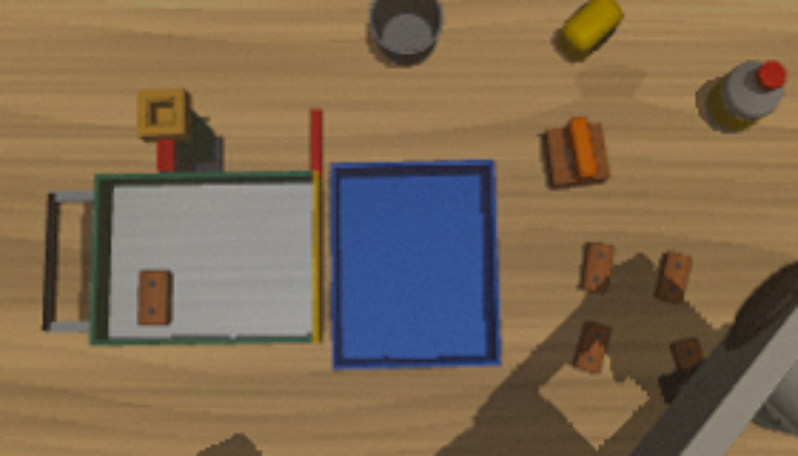

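Request:
arm_command([
  {"dx": 0.2, "dy": -0.2, "dz": 3, "ax": 0, "ay": 0, "az": 0},
  {"dx": 0, "dy": 0, "dz": 3, "ax": 0, "ay": 0, "az": 0},
  {"dx": 0, "dy": 0, "dz": 2.2, "ax": 0, "ay": 0, "az": 0},
  {"dx": 0, "dy": 0, "dz": 0.9, "ax": 0, "ay": 0, "az": 0},
  {"dx": 0, "dy": 0, "dz": 0, "ax": 0, "ay": 0, "az": 0},
])

```text
clock: 7.47
ee_pos: [422.3, -301.4, 12.3]
orientation: [-3.116, -0.399, 0.0]
contact_force: [-0.4, 0.7, -0.4]
grip_width: 85.2
```

Request:
arm_command([
  {"dx": 0, "dy": 0, "dz": 0, "ax": 0, "ay": 0, "az": 0},
  {"dx": 0, "dy": 0, "dz": 0, "ax": 0, "ay": 0, "az": 0},
  {"dx": 0, "dy": 0, "dz": 0, "ax": 0, "ay": 0, "az": 0},
  {"dx": 0, "dy": 0, "dz": 0, "ax": 0, "ay": 0, "az": 0},
  {"dx": 0, "dy": 0, "dz": 0, "ax": 0, "ay": 0, "az": 0},
  {"dx": 0, "dy": 0, "dz": 0, "ax": 0, "ay": 0, "az": 0},
  {"dx": 0, "dy": 0, "dz": 0, "ax": 0, "ay": 0, "az": 0},
], gripper=-1)

```text
clock: 8.05
ee_pos: [422.3, -301.9, 12.8]
orientation: [3.116, 0.397, 0.001]
contact_force: [-2.0, 3.0, 10.4]
grip_width: 26.9
```

Request:
arm_command([
  {"dx": 0, "dy": 0, "dz": -3.9, "ax": 0, "ay": 0, "az": 2.6},
  {"dx": 0, "dy": 0, "dz": -3.9, "ax": 0, "ay": 0, "az": 2.6},
  {"dx": 0, "dy": 0, "dz": -3.9, "ax": 0, "ay": 0, "az": 2.6},
  {"dx": 0, "dy": 0, "dz": -3.9, "ax": 0, "ay": 0, "az": 2.6},
  {"dx": 0, "dy": 0, "dz": -3.8, "ax": 0, "ay": 0, "az": 2.7},
])

```text
clock: 8.47
ee_pos: [421.6, -301.3, 208.4]
orientation: [3.141, 0.036, 0.001]
contact_force: [1.1, -0.6, -0.7]
grip_width: 27.1
```

Request:
arm_command([
  {"dx": 0.93, "dy": -3.41, "dz": 0, "ax": 0, "ay": 0, "az": 0},
  {"dx": 0.93, "dy": -3.41, "dz": 0, "ax": 0, "ay": 0, "az": 0},
  {"dx": 0.93, "dy": -3.41, "dz": 0, "ax": 0, "ay": 0, "az": 0},
  {"dx": 0.93, "dy": -3.41, "dz": 0, "ax": 0, "ay": 0, "az": 0},
  {"dx": 0.93, "dy": -3.41, "dz": 0, "ax": 0, "ay": 0, "az": 0},
  {"dx": 0.93, "dy": -3.41, "dz": 0, "ax": 0, "ay": 0, "az": 0},
  {"dx": 0.93, "dy": -3.41, "dz": 0, "ax": 0, "ay": 0, "az": 0},
  {"dx": 0.93, "dy": -3.41, "dz": 0, "ax": 0, "ay": 0, "az": 0},
])

```text
clock: 9.13
ee_pos: [489.5, -25.2, 206.3]
orientation: [3.141, 0.039, 0.001]
contact_force: [0.1, 0.0, -0.2]
grip_width: 27.1
```

Request:
arm_command([
  {"dx": 0.93, "dy": -3.41, "dz": 0, "ax": 0, "ay": 0, "az": 0},
  {"dx": 0.93, "dy": -3.41, "dz": 0, "ax": 0, "ay": 0, "az": 0},
  {"dx": 0.93, "dy": -3.41, "dz": 0, "ax": 0, "ay": 0, "az": 0},
  {"dx": 0.93, "dy": -3.41, "dz": 0, "ax": 0, "ay": 0, "az": 0},
  {"dx": 0.93, "dy": -3.41, "dz": 0, "ax": 0, "ay": 0, "az": 0},
  {"dx": 0.93, "dy": -3.41, "dz": 0, "ax": 0, "ay": 0, "az": 0},
  {"dx": 0.93, "dy": -3.41, "dz": 0, "ax": 0, "ay": 0, "az": 0},
  {"dx": 0.93, "dy": -3.41, "dz": 0, "ax": 0, "ay": 0, "az": 0},
  {"dx": 0, "dy": 0, "dz": 0, "ax": 0, "ay": 0, "az": 0},
])

```text
clock: 9.88
ee_pos: [557.3, 252.5, 205.5]
orientation: [-3.14, -0.044, 0.0]
contact_force: [-0.1, -0.2, 0.5]
grip_width: 27.0
```

```bash
python3 to.py 555 250 133 1.4; python3 blk.py
```

```text
t 9.88 pos [557.3 252.5 205.5] psi 1.62 tilt 0.09 F [-0.1 -0.2  0.5] w 27.0 q [0.3  0.24 1.39 0.   1.52 1.84]
az 0.22  dx -0.233 dy 0.246 dz 7.251
block [ 522.6 -201.3] ang -8.5 len,wid [52.5 28. ]
block [ 511.8 -284.4] ang -17.5 len,wid [52.1 27.3]
block [ 437.8 -194. ] ang -17.2 len,wid [50.8 27.4]
```

Request:
arm_command([
  {"dx": -0.2, "dy": 0.25, "dz": 2.2, "ax": 0, "ay": 0, "az": 0},
  {"dx": 0, "dy": 0, "dz": 2.2, "ax": 0, "ay": 0, "az": 0},
  {"dx": 0, "dy": 0, "dz": 1.5, "ax": 0, "ay": 0, "az": 0},
  {"dx": 0, "dy": 0, "dz": 0.6, "ax": 0, "ay": 0, "az": 0},
  {"dx": 0, "dy": 0, "dz": 0, "ax": 0, "ay": 0, "az": 0},
])

```text
clock: 10.35
ee_pos: [554.5, 244.3, 139.8]
orientation: [3.141, 0.039, -0.003]
contact_force: [0.4, 0.1, -0.6]
grip_width: 26.7
```

Request:
arm_command([
  {"dx": 0, "dy": 0, "dz": 0, "ax": 0, "ay": 0, "az": 0},
  {"dx": 0, "dy": 0, "dz": 0, "ax": 0, "ay": 0, "az": 0},
  {"dx": 0, "dy": 0, "dz": 0, "ax": 0, "ay": 0, "az": 0},
  {"dx": 0, "dy": 0, "dz": -2.2, "ax": 0, "ay": 0, "az": 0},
  {"dx": 0, "dy": 0, "dz": -2.2, "ax": 0, "ay": 0, "az": 6.2},
  {"dx": 0, "dy": 0, "dz": -2.2, "ax": 0, "ay": 0, "az": 6.2},
  {"dx": 0, "dy": 0, "dz": 0, "ax": 0, "ay": 0, "az": 6.3},
], gripper=0.05)

```text
clock: 10.93
ee_pos: [556.4, 245.4, 212.3]
orientation: [-3.102, 0.479, -0.01]
contact_force: [-0.0, 0.1, 1.0]
grip_width: 44.6
```

Request:
arm_command([
  {"dx": 0.15, "dy": 3.53, "dz": 0, "ax": 0, "ay": 0, "az": 0},
  {"dx": 0.15, "dy": 3.53, "dz": 0, "ax": 0, "ay": 0, "az": 0},
  {"dx": 0.15, "dy": 3.53, "dz": 0, "ax": 0, "ay": 0, "az": 0},
  {"dx": 0.15, "dy": 3.53, "dz": 0, "ax": 0, "ay": 0, "az": 0},
  {"dx": 0.15, "dy": 3.53, "dz": 0, "ax": 0, "ay": 0, "az": 0},
  {"dx": 0.15, "dy": 3.53, "dz": 0, "ax": 0, "ay": 0, "az": 0},
  {"dx": 0.15, "dy": 3.53, "dz": 0, "ax": 0, "ay": 0, "az": 0},
])

```text
clock: 11.52
ee_pos: [491.2, 4.5, 207.8]
orientation: [-3.106, 0.471, -0.002]
contact_force: [0.3, -0.4, 0.0]
grip_width: 45.0
```

Request:
arm_command([
  {"dx": 0.15, "dy": 3.53, "dz": 0, "ax": 0, "ay": 0, "az": 0},
  {"dx": 0.15, "dy": 3.53, "dz": 0, "ax": 0, "ay": 0, "az": 0},
  {"dx": 0.15, "dy": 3.53, "dz": 0, "ax": 0, "ay": 0, "az": 0},
  {"dx": 0.15, "dy": 3.53, "dz": 0, "ax": 0, "ay": 0, "az": 0},
  {"dx": 0.15, "dy": 3.53, "dz": 1.5, "ax": 0, "ay": 0, "az": 0},
  {"dx": 0.15, "dy": 3.53, "dz": 1.5, "ax": 0, "ay": 0, "az": 0},
  {"dx": 0, "dy": 0, "dz": 3.5, "ax": 0, "ay": 0, "az": 0},
  {"dx": 0, "dy": 0, "dz": 3.5, "ax": 0, "ay": 0, "az": 0},
  {"dx": 0, "dy": 0, "dz": 0, "ax": 0, "ay": 0, "az": 0},
  {"dx": 0, "dy": 0, "dz": 0, "ax": 0, "ay": 0, "az": 0},
], gripper=1)

```text
clock: 12.35
ee_pos: [437.2, -198.8, 107.1]
orientation: [-3.105, 0.471, 0.003]
contact_force: [0.5, 0.1, 0.6]
grip_width: 85.3
```

```bash
python3 to.py 438 -194 6 -17.3; python3 blk.py
```

```text
t 12.35 pos [ 437.2 -198.8  107.1] psi -17.27 tilt 0.11 F [0.5 0.1 0.6] w 85.3 q [-0.59  0.03  1.82  0.    1.29  1.28]
az 0.03  dx -0.062 dy -0.481 dz 10.106
block [ 529.7 -200.6] ang -29.4 len,wid [44.6 23.3]
```

Request:
arm_command([
  {"dx": 0, "dy": -0.48, "dz": 3, "ax": 0, "ay": 0, "az": 0},
  {"dx": 0, "dy": 0, "dz": 3, "ax": 0, "ay": 0, "az": 0},
  {"dx": 0, "dy": 0, "dz": 2.8, "ax": 0, "ay": 0, "az": 0},
  {"dx": 0, "dy": 0, "dz": 1.2, "ax": 0, "ay": 0, "az": 0},
  {"dx": 0, "dy": 0, "dz": 0, "ax": 0, "ay": 0, "az": 0},
])

```text
clock: 12.82
ee_pos: [439.2, -194.0, 6.8]
orientation: [-3.106, 0.47, 0.001]
contact_force: [-1.4, -0.2, -0.5]
grip_width: 85.6
```

Request:
arm_command([
  {"dx": 0, "dy": 0, "dz": 0, "ax": 0, "ay": 0, "az": 0},
  {"dx": 0, "dy": 0, "dz": 0, "ax": 0, "ay": 0, "az": 0},
  {"dx": 0, "dy": 0, "dz": 0, "ax": 0, "ay": 0, "az": 0},
  {"dx": 0, "dy": 0, "dz": 0, "ax": 0, "ay": 0, "az": 0},
  {"dx": 0, "dy": 0, "dz": 0, "ax": 0, "ay": 0, "az": 0},
  {"dx": 0, "dy": 0, "dz": 0, "ax": 0, "ay": 0, "az": 0},
  {"dx": 0, "dy": 0, "dz": 0, "ax": 0, "ay": 0, "az": 0},
], gripper=-1)

```text
clock: 13.4
ee_pos: [439.4, -194.7, 7.9]
orientation: [3.106, -0.471, 0.002]
contact_force: [-2.8, 2.0, 12.1]
grip_width: 27.2
```

Request:
arm_command([
  {"dx": 0, "dy": 0, "dz": -3.9, "ax": 0, "ay": 0, "az": -3.7},
  {"dx": 0, "dy": 0, "dz": -3.9, "ax": 0, "ay": 0, "az": -3.8},
  {"dx": 0, "dy": 0, "dz": -3.9, "ax": 0, "ay": 0, "az": -3.7},
  {"dx": 0, "dy": 0, "dz": -3.9, "ax": 0, "ay": 0, "az": -3.8},
  {"dx": 0, "dy": 0, "dz": -3.8, "ax": 0, "ay": 0, "az": -3.7},
])

```text
clock: 13.82
ee_pos: [438.6, -194.2, 203.5]
orientation: [3.141, 0.045, 0.001]
contact_force: [0.9, -1.0, -0.5]
grip_width: 27.0
```

Request:
arm_command([
  {"dx": 0.49, "dy": -3.47, "dz": 0, "ax": 0, "ay": 0, "az": 0},
  {"dx": 0.49, "dy": -3.47, "dz": 0, "ax": 0, "ay": 0, "az": 0},
  {"dx": 0.49, "dy": -3.47, "dz": 0, "ax": 0, "ay": 0, "az": 0},
  {"dx": 0.49, "dy": -3.47, "dz": 0, "ax": 0, "ay": 0, "az": 0},
  {"dx": 0.49, "dy": -3.47, "dz": 0, "ax": 0, "ay": 0, "az": 0},
  {"dx": 0.49, "dy": -3.47, "dz": 0, "ax": 0, "ay": 0, "az": 0},
])

```text
clock: 14.32
ee_pos: [462.9, 16.1, 201.4]
orientation: [3.141, 0.039, 0.001]
contact_force: [1.0, -0.6, -0.1]
grip_width: 26.9
```

Request:
arm_command([
  {"dx": 0.49, "dy": -3.47, "dz": 0, "ax": 0, "ay": 0, "az": 0},
  {"dx": 0.49, "dy": -3.47, "dz": 0, "ax": 0, "ay": 0, "az": 0},
  {"dx": 0.49, "dy": -3.47, "dz": 0, "ax": 0, "ay": 0, "az": 0},
  {"dx": 0.49, "dy": -3.47, "dz": 0, "ax": 0, "ay": 0, "az": 0},
  {"dx": 0.49, "dy": -3.47, "dz": 0, "ax": 0, "ay": 0, "az": 0},
  {"dx": 0, "dy": 0, "dz": 0, "ax": 0, "ay": 0, "az": 0},
  {"dx": 0, "dy": 0, "dz": 0, "ax": 0, "ay": 0, "az": 0},
])

```text
clock: 14.9
ee_pos: [483.0, 190.0, 200.9]
orientation: [-3.141, -0.044, 0.0]
contact_force: [-0.5, -0.7, 1.2]
grip_width: 27.2
```

```bash
python3 to.py 482.5 188.6 133 1.4; python3 blk.py
```

```text
t 14.90 pos [483.  190.  200.9] psi 1.61 tilt 0.02 F [-0.5 -0.7  1.2] w 27.2 q [0.23 0.05 1.61 0.   1.48 1.77]
az 0.21  dx -0.050 dy 0.134 dz 6.786
block [ 522.3 -201.4] ang -10.8 len,wid [51.5 27.7]
block [ 511.8 -284.3] ang -17.4 len,wid [52.  27.4]
```

Request:
arm_command([
  {"dx": 0, "dy": 0.1, "dz": 2.2, "ax": 0, "ay": 0, "az": 0},
  {"dx": 0, "dy": 0, "dz": 2.2, "ax": 0, "ay": 0, "az": 0},
  {"dx": 0, "dy": 0, "dz": 1.5, "ax": 0, "ay": 0, "az": 0},
  {"dx": 0, "dy": 0, "dz": 0.7, "ax": 0, "ay": 0, "az": 0},
  {"dx": 0, "dy": 0, "dz": 0, "ax": 0, "ay": 0, "az": 0},
])

```text
clock: 15.37
ee_pos: [483.0, 186.3, 134.2]
orientation: [3.141, 0.037, -0.002]
contact_force: [0.2, 0.2, -0.2]
grip_width: 27.1
```

Request:
arm_command([
  {"dx": 0, "dy": 0, "dz": 0, "ax": 0, "ay": 0, "az": 0},
  {"dx": 0, "dy": 0, "dz": 0, "ax": 0, "ay": 0, "az": 0},
  {"dx": 0, "dy": 0, "dz": 0, "ax": 0, "ay": 0, "az": 0},
  {"dx": 0, "dy": 0, "dz": -2.2, "ax": 0, "ay": 0, "az": 0},
  {"dx": 0, "dy": 0, "dz": -2.2, "ax": 0, "ay": 0, "az": 6.3},
  {"dx": 0, "dy": 0, "dz": -2.2, "ax": 0, "ay": 0, "az": 6.3},
  {"dx": 0, "dy": 0, "dz": 0, "ax": 0, "ay": 0, "az": 6.3},
], gripper=0.02)

```text
clock: 15.95
ee_pos: [484.7, 187.8, 205.6]
orientation: [-3.102, 0.485, -0.009]
contact_force: [1.2, 0.1, 0.6]
grip_width: 43.7
```

Request:
arm_command([
  {"dx": 1.3, "dy": 3.4, "dz": 0, "ax": 0, "ay": 0, "az": 0},
  {"dx": 1.3, "dy": 3.4, "dz": 0, "ax": 0, "ay": 0, "az": 0},
  {"dx": 1.3, "dy": 3.4, "dz": 0, "ax": 0, "ay": 0, "az": 0},
  {"dx": 1.3, "dy": 3.4, "dz": 0, "ax": 0, "ay": 0, "az": 0},
  {"dx": 1.3, "dy": 3.4, "dz": 0, "ax": 0, "ay": 0, "az": 0},
  {"dx": 1.3, "dy": 3.4, "dz": 0, "ax": 0, "ay": 0, "az": 0},
  {"dx": 1.3, "dy": 3.4, "dz": 0, "ax": 0, "ay": 0, "az": 0},
])

```text
clock: 16.53
ee_pos: [498.5, -68.7, 201.5]
orientation: [3.105, -0.477, 0.002]
contact_force: [1.1, -0.4, 0.4]
grip_width: 43.8
```

Request:
arm_command([
  {"dx": 1.3, "dy": 3.4, "dz": 0, "ax": 0, "ay": 0, "az": 0},
  {"dx": 1.3, "dy": 3.4, "dz": 0, "ax": 0, "ay": 0, "az": 0},
  {"dx": 1.3, "dy": 3.4, "dz": 0, "ax": 0, "ay": 0, "az": 0},
  {"dx": 1.3, "dy": 3.4, "dz": 0, "ax": 0, "ay": 0, "az": 0},
  {"dx": 1.3, "dy": 3.4, "dz": 1.5, "ax": 0, "ay": 0, "az": 0},
  {"dx": 1.3, "dy": 3.4, "dz": 1.5, "ax": 0, "ay": 0, "az": 0},
  {"dx": 0, "dy": 0, "dz": 3.5, "ax": 0, "ay": 0, "az": 0},
  {"dx": 0, "dy": 0, "dz": 3.5, "ax": 0, "ay": 0, "az": 0},
  {"dx": 0, "dy": 0, "dz": 0, "ax": 0, "ay": 0, "az": 0},
  {"dx": 0, "dy": 0, "dz": 0, "ax": 0, "ay": 0, "az": 0},
], gripper=1)

```text
clock: 17.37
ee_pos: [511.3, -284.5, 100.5]
orientation: [-3.104, 0.477, 0.004]
contact_force: [0.6, -0.1, 0.7]
grip_width: 85.3
```

```bash
python3 to.py 511.8 -284.3 6 -17.4; python3 blk.py
```

```text
t 17.37 pos [ 511.3 -284.5  100.5] psi -17.47 tilt 0.15 F [ 0.6 -0.1  0.7] w 85.3 q [-0.64  0.25  1.59  0.    1.31  1.24]
az -0.07  dx 0.040 dy -0.037 dz 9.453
block [ 522.3 -201.9] ang -11.3 len,wid [52.6 27.1]
```

Request:
arm_command([
  {"dx": 0, "dy": 0, "dz": 3, "ax": 0, "ay": 0, "az": 0},
  {"dx": 0, "dy": 0, "dz": 3, "ax": 0, "ay": 0, "az": 0},
  {"dx": 0, "dy": 0, "dz": 2.3, "ax": 0, "ay": 0, "az": 0},
  {"dx": 0, "dy": 0, "dz": 1, "ax": 0, "ay": 0, "az": 0},
  {"dx": 0, "dy": 0, "dz": 0, "ax": 0, "ay": 0, "az": 0},
])

```text
clock: 17.83
ee_pos: [512.1, -284.6, 8.0]
orientation: [-3.105, 0.476, 0.001]
contact_force: [-0.9, -0.0, 0.1]
grip_width: 85.6
```

Request:
arm_command([
  {"dx": 0, "dy": 0, "dz": 0, "ax": 0, "ay": 0, "az": 0},
  {"dx": 0, "dy": 0, "dz": 0, "ax": 0, "ay": 0, "az": 0},
  {"dx": 0, "dy": 0, "dz": 0, "ax": 0, "ay": 0, "az": 0},
  {"dx": 0, "dy": 0, "dz": 0, "ax": 0, "ay": 0, "az": 0},
  {"dx": 0, "dy": 0, "dz": 0, "ax": 0, "ay": 0, "az": 0},
  {"dx": 0, "dy": 0, "dz": 0, "ax": 0, "ay": 0, "az": 0},
  {"dx": 0, "dy": 0, "dz": 0, "ax": 0, "ay": 0, "az": 0},
], gripper=-1)

```text
clock: 18.42
ee_pos: [512.3, -285.1, 8.9]
orientation: [3.105, -0.477, 0.002]
contact_force: [-2.3, 1.7, 9.3]
grip_width: 27.0
```

Request:
arm_command([
  {"dx": 0, "dy": 0, "dz": -3.9, "ax": 0, "ay": 0, "az": -3.8},
  {"dx": 0, "dy": 0, "dz": -3.9, "ax": 0, "ay": 0, "az": -3.8},
  {"dx": 0, "dy": 0, "dz": -3.9, "ax": 0, "ay": 0, "az": -3.8},
  {"dx": 0, "dy": 0, "dz": -3.9, "ax": 0, "ay": 0, "az": -3.8},
  {"dx": 0, "dy": 0, "dz": -3.8, "ax": 0, "ay": 0, "az": -3.7},
])

```text
clock: 18.83
ee_pos: [511.5, -284.6, 204.4]
orientation: [3.141, 0.045, 0.001]
contact_force: [-0.0, 0.0, -0.5]
grip_width: 26.9
```

Request:
arm_command([
  {"dx": 0.43, "dy": -3.64, "dz": 0, "ax": 0, "ay": 0, "az": 0},
  {"dx": 0.43, "dy": -3.64, "dz": 0, "ax": 0, "ay": 0, "az": 0},
  {"dx": 0.43, "dy": -3.64, "dz": 0, "ax": 0, "ay": 0, "az": 0},
  {"dx": 0.43, "dy": -3.64, "dz": 0, "ax": 0, "ay": 0, "az": 0},
  {"dx": 0.43, "dy": -3.64, "dz": 0, "ax": 0, "ay": 0, "az": 0},
  {"dx": 0.43, "dy": -3.64, "dz": 0, "ax": 0, "ay": 0, "az": 0},
  {"dx": 0.43, "dy": -3.64, "dz": 0, "ax": 0, "ay": 0, "az": 0},
])

```text
clock: 19.42
ee_pos: [535.3, -27.6, 202.3]
orientation: [3.141, 0.039, 0.001]
contact_force: [0.6, 1.1, -1.2]
grip_width: 27.3
```

Request:
arm_command([
  {"dx": 0.43, "dy": -3.64, "dz": 0, "ax": 0, "ay": 0, "az": 0},
  {"dx": 0.43, "dy": -3.64, "dz": 0, "ax": 0, "ay": 0, "az": 0},
  {"dx": 0.43, "dy": -3.64, "dz": 0, "ax": 0, "ay": 0, "az": 0},
  {"dx": 0.43, "dy": -3.64, "dz": 0, "ax": 0, "ay": 0, "az": 0},
  {"dx": 0.43, "dy": -3.64, "dz": 0, "ax": 0, "ay": 0, "az": 0},
  {"dx": 0.43, "dy": -3.64, "dz": 0, "ax": 0, "ay": 0, "az": 0},
  {"dx": 0, "dy": 0, "dz": 0, "ax": 0, "ay": 0, "az": 0},
  {"dx": 0, "dy": 0, "dz": 0, "ax": 0, "ay": 0, "az": 0},
])

```text
clock: 20.08
ee_pos: [555.6, 191.3, 201.8]
orientation: [-3.141, -0.044, 0.0]
contact_force: [0.5, -0.6, 0.4]
grip_width: 27.1
```

```bash
python3 to.py 556.5 190 134.5 1.4; python3 blk.py
```

```text
t 20.08 pos [555.6 191.3 201.8] psi 1.60 tilt 0.01 F [ 0.5 -0.6  0.4] w 27.1 q [0.2  0.19 1.45 0.   1.5  1.74]
az 0.20  dx 0.088 dy 0.134 dz 6.732
block [ 522.5 -201.6] ang -10.2 len,wid [51.5 27.9]
```

Request:
arm_command([
  {"dx": 0.1, "dy": 0.1, "dz": 2.2, "ax": 0, "ay": 0, "az": 0},
  {"dx": 0, "dy": 0, "dz": 2.2, "ax": 0, "ay": 0, "az": 0},
  {"dx": 0, "dy": 0, "dz": 1.5, "ax": 0, "ay": 0, "az": 0},
  {"dx": 0, "dy": 0, "dz": 0.7, "ax": 0, "ay": 0, "az": 0},
  {"dx": 0, "dy": 0, "dz": 0, "ax": 0, "ay": 0, "az": 0},
])

```text
clock: 20.55
ee_pos: [556.6, 187.5, 135.3]
orientation: [3.141, 0.037, -0.002]
contact_force: [0.3, 0.7, 0.4]
grip_width: 27.0
```

Request:
arm_command([
  {"dx": 0, "dy": 0, "dz": 0, "ax": 0, "ay": 0, "az": 0},
  {"dx": 0, "dy": 0, "dz": 0, "ax": 0, "ay": 0, "az": 0},
  {"dx": 0, "dy": 0, "dz": 0, "ax": 0, "ay": 0, "az": 0},
  {"dx": 0, "dy": 0, "dz": -2.2, "ax": 0, "ay": 0, "az": 0},
  {"dx": 0, "dy": 0, "dz": -2.2, "ax": 0, "ay": 0, "az": 5.9},
  {"dx": 0, "dy": 0, "dz": -2.2, "ax": 0, "ay": 0, "az": 6},
  {"dx": 0, "dy": 0, "dz": 0, "ax": 0, "ay": 0, "az": 0},
], gripper=0.02)

```text
clock: 21.13
ee_pos: [558.3, 188.8, 206.8]
orientation: [-3.126, 0.297, -0.01]
contact_force: [0.6, 1.1, 1.3]
grip_width: 43.4
```

Request:
arm_command([
  {"dx": 0.34, "dy": 3.56, "dz": 0, "ax": 0, "ay": 0, "az": 0},
  {"dx": 0.34, "dy": 3.56, "dz": 0, "ax": 0, "ay": 0, "az": 0},
  {"dx": 0.34, "dy": 3.56, "dz": 0, "ax": 0, "ay": 0, "az": 0},
  {"dx": 0.34, "dy": 3.56, "dz": 0, "ax": 0, "ay": 0, "az": 0},
  {"dx": 0.34, "dy": 3.56, "dz": 0, "ax": 0, "ay": 0, "az": 0},
])

```text
clock: 21.55
ee_pos: [540.8, 9.0, 202.1]
orientation: [-3.129, 0.285, -0.001]
contact_force: [0.9, -0.1, -0.7]
grip_width: 43.6
```

Request:
arm_command([
  {"dx": 0.34, "dy": 3.56, "dz": 0, "ax": 0, "ay": 0, "az": 0},
  {"dx": 0.34, "dy": 3.56, "dz": 0, "ax": 0, "ay": 0, "az": 0},
  {"dx": 0.34, "dy": 3.56, "dz": 0, "ax": 0, "ay": 0, "az": 0},
  {"dx": 0.34, "dy": 3.56, "dz": 0, "ax": 0, "ay": 0, "az": 0},
  {"dx": 0.34, "dy": 3.56, "dz": 1.5, "ax": 0, "ay": 0, "az": 0},
  {"dx": 0.34, "dy": 3.56, "dz": 1.5, "ax": 0, "ay": 0, "az": 0},
  {"dx": 0, "dy": 0, "dz": 3.5, "ax": 0, "ay": 0, "az": 0},
  {"dx": 0, "dy": 0, "dz": 3.5, "ax": 0, "ay": 0, "az": 0},
  {"dx": 0, "dy": 0, "dz": 0, "ax": 0, "ay": 0, "az": 0},
  {"dx": 0, "dy": 0, "dz": 0, "ax": 0, "ay": 0, "az": 0},
], gripper=1)

```text
clock: 22.38
ee_pos: [521.9, -203.0, 101.4]
orientation: [-3.127, 0.286, 0.004]
contact_force: [0.4, -0.1, 1.2]
grip_width: 85.5
```

```bash
python3 to.py 522.5 -201.6 6 -10.4; python3 blk.py
```

```text
t 22.38 pos [ 521.9 -203.   101.4] psi -10.44 tilt 0.15 F [ 0.4 -0.1  1.2] w 85.5 q [-0.51  0.2   1.65  0.    1.3   1.24]
az -0.04  dx 0.031 dy -0.143 dz 9.541
```

Request:
arm_command([
  {"dx": 0, "dy": -0.1, "dz": 3, "ax": 0, "ay": 0, "az": 0},
  {"dx": 0, "dy": 0, "dz": 3, "ax": 0, "ay": 0, "az": 0},
  {"dx": 0, "dy": 0, "dz": 2.4, "ax": 0, "ay": 0, "az": 0},
  {"dx": 0, "dy": 0, "dz": 1, "ax": 0, "ay": 0, "az": 0},
  {"dx": 0, "dy": 0, "dz": 0, "ax": 0, "ay": 0, "az": 0},
])

```text
clock: 22.85
ee_pos: [522.9, -201.9, 7.9]
orientation: [-3.128, 0.285, 0.001]
contact_force: [-0.6, -0.3, -0.2]
grip_width: 85.5
```

Request:
arm_command([
  {"dx": 0, "dy": 0, "dz": 0, "ax": 0, "ay": 0, "az": 0},
  {"dx": 0, "dy": 0, "dz": 0, "ax": 0, "ay": 0, "az": 0},
  {"dx": 0, "dy": 0, "dz": 0, "ax": 0, "ay": 0, "az": 0},
  {"dx": 0, "dy": 0, "dz": 0, "ax": 0, "ay": 0, "az": 0},
  {"dx": 0, "dy": 0, "dz": 0, "ax": 0, "ay": 0, "az": 0},
  {"dx": 0, "dy": 0, "dz": 0, "ax": 0, "ay": 0, "az": 0},
  {"dx": 0, "dy": 0, "dz": 0, "ax": 0, "ay": 0, "az": 0},
], gripper=-1)

```text
clock: 23.43
ee_pos: [523.2, -202.5, 8.9]
orientation: [3.128, -0.286, 0.002]
contact_force: [-2.8, 3.0, 9.8]
grip_width: 26.9
```

Request:
arm_command([
  {"dx": 0, "dy": 0, "dz": -3.9, "ax": 0, "ay": 0, "az": -2.4},
  {"dx": 0, "dy": 0, "dz": -3.9, "ax": 0, "ay": 0, "az": -2.4},
  {"dx": 0, "dy": 0, "dz": -3.9, "ax": 0, "ay": 0, "az": -2.4},
  {"dx": 0, "dy": 0, "dz": -3.9, "ax": 0, "ay": 0, "az": -2.3},
  {"dx": 0, "dy": 0, "dz": -3.8, "ax": 0, "ay": 0, "az": -2.3},
])

```text
clock: 23.85
ee_pos: [522.4, -202.1, 204.4]
orientation: [3.141, 0.04, 0.001]
contact_force: [1.0, -0.8, -0.2]
grip_width: 27.1
```

Request:
arm_command([
  {"dx": 0.07, "dy": -3.34, "dz": 0, "ax": 0, "ay": 0, "az": 0},
  {"dx": 0.07, "dy": -3.34, "dz": 0, "ax": 0, "ay": 0, "az": 0},
  {"dx": 0.07, "dy": -3.34, "dz": 0, "ax": 0, "ay": 0, "az": 0},
  {"dx": 0.07, "dy": -3.34, "dz": 0, "ax": 0, "ay": 0, "az": 0},
  {"dx": 0.07, "dy": -3.34, "dz": 0, "ax": 0, "ay": 0, "az": 0},
])

```text
clock: 24.27
ee_pos: [522.0, -33.7, 202.3]
orientation: [3.141, 0.036, 0.001]
contact_force: [0.7, 0.2, 1.1]
grip_width: 27.0
```

Request:
arm_command([
  {"dx": 0.07, "dy": -3.34, "dz": 0, "ax": 0, "ay": 0, "az": 0},
  {"dx": 0.07, "dy": -3.34, "dz": 0, "ax": 0, "ay": 0, "az": 0},
  {"dx": 0.07, "dy": -3.34, "dz": 0, "ax": 0, "ay": 0, "az": 0},
  {"dx": 0.07, "dy": -3.34, "dz": 0, "ax": 0, "ay": 0, "az": 0},
  {"dx": 0.07, "dy": -3.34, "dz": 0, "ax": 0, "ay": 0, "az": 0},
  {"dx": 0, "dy": 0, "dz": 0, "ax": 0, "ay": 0, "az": 0},
  {"dx": 0, "dy": 0, "dz": 0, "ax": 0, "ay": 0, "az": 0},
])

```text
clock: 24.85
ee_pos: [521.7, 133.3, 202.0]
orientation: [-3.141, -0.041, -0.0]
contact_force: [-0.0, -0.5, -1.2]
grip_width: 27.3
```

```bash
python3 to.py 521 132 134.5 1.4; python3 blk.py; python3 meas.py | egrep 'grip|stand|pin|lock'
```

```text
t 24.85 pos [521.7 133.3 202. ] psi 1.50 tilt 0.01 F [-0.  -0.5 -1.2] w 27.3 q [0.11 0.09 1.57 0.   1.49 1.65]
az 0.10  dx -0.069 dy 0.124 dz 6.754
grip (array([ 642. , -177.7]), array([14.5, 59.5]), np.float32(10.0))
stand (array([ 644.2, -176.7]), array([61.3, 73. ]), np.float32(7.7))
pin (array([630.5,  89.5]), array([ 8.2, 63.8]), np.float32(1.2))
lock (array([660.8, 233.5]), array([30.4, 43.1]), np.float32(92.6))
```

Request:
arm_command([
  {"dx": 0, "dy": 0.1, "dz": 2.2, "ax": 0, "ay": 0, "az": 0},
  {"dx": 0, "dy": 0, "dz": 2.2, "ax": 0, "ay": 0, "az": 0},
  {"dx": 0, "dy": 0, "dz": 1.5, "ax": 0, "ay": 0, "az": 0},
  {"dx": 0, "dy": 0, "dz": 0.7, "ax": 0, "ay": 0, "az": 0},
  {"dx": 0, "dy": 0, "dz": 0, "ax": 0, "ay": 0, "az": 0},
])

```text
clock: 25.37
ee_pos: [521.7, 129.7, 135.2]
orientation: [3.141, 0.034, -0.002]
contact_force: [0.2, 0.3, 0.4]
grip_width: 26.7
```

Request:
arm_command([
  {"dx": 0, "dy": 0, "dz": 0, "ax": 0, "ay": 0, "az": 0},
  {"dx": 0, "dy": 0, "dz": 0, "ax": 0, "ay": 0, "az": 0},
  {"dx": 0, "dy": 0, "dz": 0, "ax": 0, "ay": 0, "az": 0},
  {"dx": 0, "dy": 0, "dz": -3, "ax": 0, "ay": 0, "az": 0},
  {"dx": 0, "dy": 0, "dz": -3, "ax": 0, "ay": 0, "az": 0},
  {"dx": 0, "dy": 0, "dz": -3, "ax": 0, "ay": 0, "az": 0},
  {"dx": 0, "dy": 3.5, "dz": 0, "ax": 0, "ay": 0, "az": 0},
  {"dx": 0, "dy": 3.5, "dz": 0, "ax": 0, "ay": 0, "az": 0},
  {"dx": 0, "dy": 3.5, "dz": 0, "ax": 0, "ay": 0, "az": 0},
  {"dx": 0, "dy": 0, "dz": 0, "ax": 0, "ay": 0, "az": 0},
], gripper=0.02)

```text
clock: 26.2
ee_pos: [524.5, 21.2, 226.3]
orientation: [3.14, 0.032, 0.001]
contact_force: [0.0, 0.5, -0.4]
grip_width: 43.6
```

```bash
python3 to.py 643 -178 150 8; python3 - <<'E'
from h import *
c=cam('top','t2.png');s=cam('side','s2.png')
a=cv2.resize(c['frame'][165:220,345:395,::-1],None,fx=8,fy=8,interpolation=cv2.INTER_NEAREST)
b=cv2.resize(s['frame'][255:310,315:365,::-1],None,fx=8,fy=8,interpolation=cv2.INTER_NEAREST)
cv2.imwrite('pics/kk.png',np.hstack([a[:440,:400],b]))
b=cv2.resize(s['frame'][100:190,220:360,::-1],None,fx=5,fy=5,interpolation=cv2.INTER_CUBIC)
cv2.imwrite('pics/tr2.png',b)
E
```

```text
t 26.20 pos [524.5  21.2 226.3] psi 1.15 tilt 0.10 F [ 0.   0.5 -0.4] w 43.6 q [-0.11  0.05  1.56 -0.    1.53  1.45]
az -6.85  dx 8.961 dy 21.373 dz 7.631
```

View pics/kk.png

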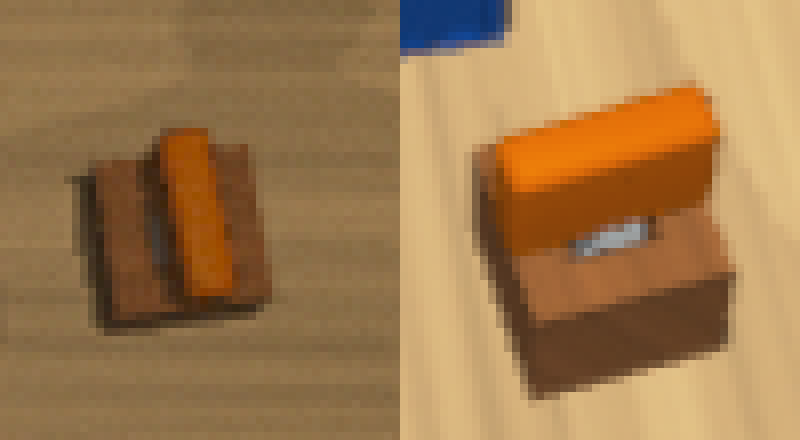

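View pics/tr2.png

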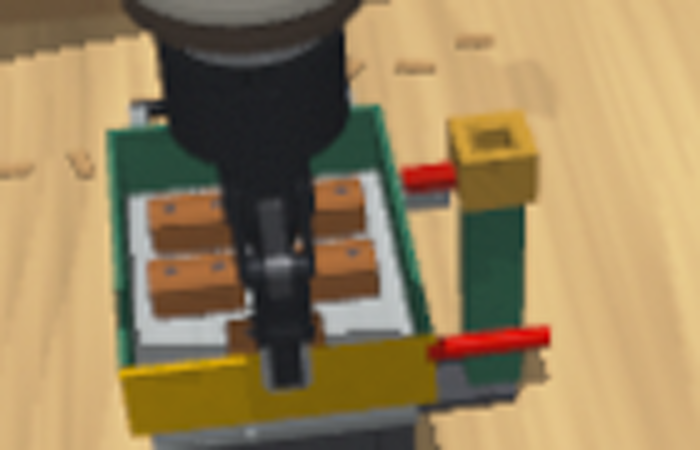

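Five blocks show in the tray, gate up. The key grip's top-face corners in the top view are about (365,181.6), (371.2,181), (374.1,201.2), (367.9,202.1), and it stands upright in its block.

```bash
python3 - <<'E'
from h import *
c=cam('top');s=cam('side')
T=np.array([(365,181.6),(371.2,181),(374.1,201.2),(367.9,202.1)]);S=np.array([(327.5,273.1),(351.25,266),(354.6,271.25),(329.4,278.75)])
for C,P in((c,T),(s,S)):
    W=plane(C,P-0.5,85)[:,:2];print(W.round(1).tolist(),'ctr',W.mean(0).round(1))
print('edge angs', [np.degrees(np.arctan2(*(plane(C,P-0.5,85)[j]-plane(C,P-0.5,85)[i])[[1,0]])).round(1) for C,P,i,j in((c,T,3,0),(c,T,2,1),(s,S,0,1),(s,S,3,2))])
print(tri(c,[T.mean(0)-.5],s,[S.mean(0)-.5]))
# stand top corners, z=45
St=np.array([(345+92/8,165+160/8),(345+247/8,165+145/8),(345+268/8,165+300/8),(345+115/8,165+320/8)])
W=plane(c,St-.5,45)[:,:2];print('stand top',W.round(1).tolist(),W.mean(0))
Ss=np.array([(315+128/8,255+320/8),(315+333/8,255+272/8)])
W=plane(s,Ss-.5,45)[:,:2];print('side stand front',W.round(1).tolist())
for n,lo,hi,C in(('lockT',(16,150,90),(22,255,255),c),):
    pass
# grip masks both views
for C,box,lo in((c,(355,175,382,206),(10,200,110)),(s,(325,262,358,290),(10,225,200))):
    m=mask(C,lo,(20,255,255),box);v,u=np.nonzero(m);W=plane(C,np.c_[u,v],85)[:,:2];w,V=np.linalg.eigh(np.cov(W.T));print(len(u),W.mean(0).round(1),np.degrees(np.arctan(V[1,1]/V[0,1])).round(1),np.sqrt(12*w))
E
```

```text
[[671.2, -163.7], [673.1, -182.1], [612.8, -189.2], [610.1, -170.9]] ctr [ 641.8 -176.5]
[[611.3, -174.9], [667.8, -164.6], [672.3, -179.3], [613.0, -189.8]] ctr [ 641.1 -177.2]
edge angs [np.float64(6.8), np.float64(6.7), np.float64(10.4), np.float64(10.1)]
(array([ 641.43076458, -176.61229555,   84.06898434]), np.float64(0.7934485706570329))
stand top [[669.2, -143.2], [675.3, -202.6], [615.5, -209.0], [607.6, -150.9]] [ 641.90908238 -176.41526171]
side stand front [[614.6, -207.5], [675.1, -201.3]]
129 [ 641.1 -177.4] 10.4 [18.2754511  61.96479491]
176 [ 640.9 -177.6] 10.3 [17.24982716 59.65073114]
```

Request:
arm_command([
  {"dx": 0, "dy": 0, "dz": 0, "ax": 0, "ay": 0, "az": -3.6},
  {"dx": 0, "dy": 0, "dz": 0, "ax": 0, "ay": 0, "az": -3.6},
  {"dx": 1.25, "dy": 3.0, "dz": 0, "ax": 0, "ay": 0, "az": 0},
  {"dx": 1.25, "dy": 3.0, "dz": 0, "ax": 0, "ay": 0, "az": 0},
  {"dx": 1.25, "dy": 3.0, "dz": 0, "ax": 0, "ay": 0, "az": 0},
  {"dx": 1.25, "dy": 3.0, "dz": 1.8, "ax": 0, "ay": 0, "az": 0},
  {"dx": 1.25, "dy": 3.0, "dz": 1.8, "ax": 0, "ay": 0, "az": 0},
  {"dx": 1.25, "dy": 3.0, "dz": 1.8, "ax": 0, "ay": 0, "az": 0},
  {"dx": 1.2, "dy": 3.0, "dz": 1.8, "ax": 0, "ay": 0, "az": 0},
  {"dx": 0, "dy": 0, "dz": 0, "ax": 0, "ay": 0, "az": 0},
], gripper=1)

```text
clock: 27.23
ee_pos: [642.3, -171.6, 148.7]
orientation: [-3.131, -0.232, 0.008]
contact_force: [-0.9, -0.3, -0.2]
grip_width: 85.1
```

Request:
arm_command([
  {"dx": 0, "dy": 0, "dz": 0, "ax": 0, "ay": 0, "az": 0},
  {"dx": 0, "dy": 0, "dz": 0, "ax": 0, "ay": 0, "az": 0},
])

```text
clock: 27.4
ee_pos: [641.8, -167.6, 154.0]
orientation: [-3.132, -0.235, 0.0]
contact_force: [-0.3, 0.2, 1.6]
grip_width: 85.8
```

```bash
python3 to.py 641.5 -177 54 8.5
```

```text
t 27.40 pos [ 641.8 -167.6  154. ] psi 8.60 tilt 0.03 F [-0.3  0.2  1.6] w 85.8 q [-0.37  0.37  1.32  0.    1.45  1.05]
az 0.10  dx -0.167 dy 0.921 dz 9.995
```

Request:
arm_command([
  {"dx": -0.1, "dy": 0.9, "dz": 0, "ax": 0, "ay": 0, "az": 0},
  {"dx": 0, "dy": 0, "dz": 2.5, "ax": 0, "ay": 0, "az": 0},
  {"dx": 0, "dy": 0, "dz": 2.5, "ax": 0, "ay": 0, "az": 0},
  {"dx": 0, "dy": 0, "dz": 2.5, "ax": 0, "ay": 0, "az": 0},
  {"dx": 0, "dy": 0, "dz": 1.5, "ax": 0, "ay": 0, "az": 0},
  {"dx": 0, "dy": 0, "dz": 0.9, "ax": 0, "ay": 0, "az": 0},
  {"dx": 0, "dy": 0, "dz": 0, "ax": 0, "ay": 0, "az": 0},
  {"dx": 0, "dy": 0, "dz": 0, "ax": 0, "ay": 0, "az": 0},
])

```text
clock: 28.07
ee_pos: [642.3, -177.8, 56.0]
orientation: [3.132, 0.235, 0.002]
contact_force: [-0.0, -0.4, 0.0]
grip_width: 85.1
```

```bash
python3 to.py 641.5 -177 54 8.5
```

```text
t 28.07 pos [ 642.3 -177.8   56. ] psi 8.57 tilt 0.07 F [-0.  -0.4  0. ] w 85.1 q [-0.39  0.44  1.42  0.    1.27  1.04]
az 0.07  dx -0.072 dy -0.088 dz 0.201
```

Request:
arm_command([
  {"dx": 0, "dy": 0, "dz": 0, "ax": 0, "ay": 0, "az": 0},
  {"dx": 0, "dy": 0, "dz": 0, "ax": 0, "ay": 0, "az": 0},
  {"dx": 0, "dy": 0, "dz": 0, "ax": 0, "ay": 0, "az": 0},
  {"dx": 0, "dy": 0, "dz": 0, "ax": 0, "ay": 0, "az": 0},
  {"dx": 0, "dy": 0, "dz": 0, "ax": 0, "ay": 0, "az": 0},
  {"dx": 0, "dy": 0, "dz": 0, "ax": 0, "ay": 0, "az": 0},
  {"dx": 0, "dy": 0, "dz": 0, "ax": 0, "ay": 0, "az": 0},
  {"dx": 0, "dy": 0, "dz": 0, "ax": 0, "ay": 0, "az": 0},
], gripper=-1, newtons=80)

```text
clock: 28.73
ee_pos: [642.2, -178.0, 55.3]
orientation: [3.133, 0.234, 0.001]
contact_force: [-1.1, -0.0, 5.7]
grip_width: 19.0
```

```bash
python3 to.py 641.5 -177 256 8.5
```

```text
t 28.73 pos [ 642.2 -178.    55.3] psi 8.54 tilt 0.04 F [-1.1 -0.   5.7] w 19.0 q [-0.39  0.44  1.43  0.    1.27  1.04]
az 0.04  dx -0.050 dy -0.110 dz -20.072
```

Request:
arm_command([
  {"dx": 0, "dy": 0, "dz": -2, "ax": 0, "ay": 0, "az": 0},
  {"dx": 0, "dy": 0, "dz": -2, "ax": 0, "ay": 0, "az": 0},
  {"dx": 0, "dy": 0, "dz": -2.5, "ax": 0, "ay": 0, "az": 0},
  {"dx": 0, "dy": 0, "dz": -2.5, "ax": 0, "ay": 0, "az": 0},
  {"dx": 0, "dy": 0, "dz": -2.5, "ax": 0, "ay": 0, "az": 0},
  {"dx": 0, "dy": 0, "dz": -3, "ax": 0, "ay": 0, "az": 0},
  {"dx": 0, "dy": 0, "dz": -3, "ax": 0, "ay": 0, "az": 0},
  {"dx": 0, "dy": 0, "dz": -3, "ax": 0, "ay": 0, "az": 0},
])

```text
clock: 29.4
ee_pos: [641.6, -177.8, 260.9]
orientation: [-3.132, -0.234, 0.001]
contact_force: [1.2, -1.0, -1.9]
grip_width: 19.2
```

```bash
python3 to.py 653.5 233.2 256 2.2; python3 - <<'E'
from h import *
c=cam('top','t3.png');s=cam('side','s3.png')
print(np.array(hsv(c)[168:194,210:236,2]));
a=cv2.resize(c['frame'][165:200,205:245,::-1],None,fx=10,fy=10,interpolation=cv2.INTER_NEAREST)
b=cv2.resize(s['frame'][115:150,300:340,::-1],None,fx=10,fy=10,interpolation=cv2.INTER_NEAREST)
cv2.imwrite('pics/lk.png',np.hstack([a,b]))
E
```

```text
t 29.40 pos [ 641.6 -177.8  260.9] psi 8.54 tilt 0.04 F [ 1.2 -1.  -1.9] w 19.2 q [-0.39  0.34  1.15  0.    1.66  1.04]
az 6.34  dx 2.765 dy -41.025 dz 0.488
[[154 153 153 153 152 154 153 156 150 152 153 153 150 152 153 154 151 151
  153 151 156 151 151 150 153 153]
 [150 151 156 152 154 150 151 152 152 150 153 154 152 154 155 152 150 154
  154 154 153 153 155 155 154 156]
 [152 149 153 150 153 152 155 153 151 153 153 153 155 149 152 154 153 151
  155 149 149 152 152 151 151 151]
 [150 147 148 147 144 142 147 148 148 145 148 146 148 144 144 144 147 143
  140 122 129 153 147 149 148 149]
 [148 149 147 149 147 146 147 147 144 146 148 150 147 151 147 146 144 146
  144 115  78 128 148 150 147 151]
 [158 152 152 148 142 149 147 145 147 147 148 146 147 146 146 142 148 147
  144 114  61  86 137 156 155 153]
 [157 161 157 148 144 145 138 141 131 133 130 132 134 133 120  99 127 148
  143 114  58  80 125 157 156 159]
 [157 159 162 148 144 148 127 118 115 121 121 105 100 102 101 105 135 149
  142 113  61  78 125 155 154 156]
 [161 161 163 148 146 147 126 103  63  62  65  62  64  63  63  88 140 
[... 1192 characters left out ...]
93  76  79
   79  83  71  67  52  43  48  49]
 [151 154 151 128  93  62  61  62  63  65  75  79  83  85  79  82  69  72
   63  72  70  65  56  47  49  46]
 [160 162 162 164 160 101  84  82  82  88 114 137 133 137 136 128  78  63
   60  61  61  59  52  42  45  51]
 [157 156 161 159 162 159 140 138 142 141 136 136 132 135 141 131  72  48
   44  45  45  46  44  48  45  48]
 [152 151 152 154 154 151 155 157 155 157 136 135 134 134 135 130  72  51
   49  49  44  46  45  47  44  50]
 [148 155 149 149 151 151 149 151 151 146 134 134 133 134 138 129  71  49
   46  47  51  47  47  49  49  45]
 [149 150 149 147 150 148 149 151 154 147 136 135 131 134 137 129  74  52
   48  44  46  51  50  48  45  49]]
```

View pics/lk.png

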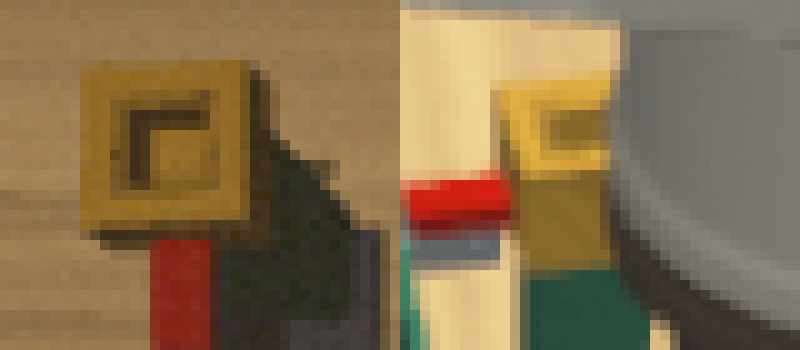

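```bash
python3 - <<'E'
from h import *
c=cam('top')
print(plane(c,[(220.9,178.5),(220.7,178.5),(212.5,170.4),(229.3,170.4),(229.3,186.5),(212.5,186.5)],186).round(1))
E
```

```text
[[654.7 233.4 186. ]
 [654.7 233.9 186. ]
 [676.9 257.2 186. ]
 [676.9 211.8 186. ]
 [633.  209.9 186. ]
 [632.8 254.8 186. ]]
```

Request:
arm_command([
  {"dx": 0, "dy": 0, "dz": 0, "ax": 0, "ay": 0, "az": 3.3},
  {"dx": 0, "dy": 0, "dz": 0, "ax": 0, "ay": 0, "az": 3.2},
  {"dx": 0.21, "dy": -3.15, "dz": 0, "ax": 0, "ay": 0, "az": 0},
  {"dx": 0.21, "dy": -3.15, "dz": 0, "ax": 0, "ay": 0, "az": 0},
  {"dx": 0.21, "dy": -3.15, "dz": 0, "ax": 0, "ay": 0, "az": 0},
  {"dx": 0.21, "dy": -3.15, "dz": 0, "ax": 0, "ay": 0, "az": 0},
  {"dx": 0.21, "dy": -3.15, "dz": 0, "ax": 0, "ay": 0, "az": 0},
  {"dx": 0.21, "dy": -3.15, "dz": 0, "ax": 0, "ay": 0, "az": 0},
])

```text
clock: 30.22
ee_pos: [647.2, 12.9, 257.9]
orientation: [-3.141, -0.056, 0.004]
contact_force: [0.4, 0.4, -1.2]
grip_width: 18.9
```

Request:
arm_command([
  {"dx": 0.21, "dy": -3.15, "dz": 0, "ax": 0, "ay": 0, "az": 0},
  {"dx": 0.21, "dy": -3.15, "dz": 0, "ax": 0, "ay": 0, "az": 0},
  {"dx": 0.21, "dy": -3.15, "dz": 0, "ax": 0, "ay": 0, "az": 0},
  {"dx": 0.21, "dy": -3.15, "dz": 0, "ax": 0, "ay": 0, "az": 0},
  {"dx": 0.21, "dy": -3.15, "dz": 0, "ax": 0, "ay": 0, "az": 0},
  {"dx": 0.21, "dy": -3.15, "dz": 0, "ax": 0, "ay": 0, "az": 0},
  {"dx": 0.21, "dy": -3.15, "dz": 0, "ax": 0, "ay": 0, "az": 0},
  {"dx": 0, "dy": 0, "dz": 0, "ax": 0, "ay": 0, "az": 0},
  {"dx": 0, "dy": 0, "dz": 0, "ax": 0, "ay": 0, "az": 0},
  {"dx": 0, "dy": 0, "dz": 0, "ax": 0, "ay": 0, "az": 0},
])

```text
clock: 31.05
ee_pos: [654.4, 232.0, 258.3]
orientation: [3.14, 0.056, -0.003]
contact_force: [0.7, -0.5, -1.5]
grip_width: 18.7
```

```bash
python3 to.py 655 233.3 236 2.0; python3 - <<'E'
from h import *
c=cam('top','t4.png');s=cam('side','s4.png')
a=cv2.resize(c['frame'][150:210,190:250,::-1],None,fx=6,fy=6,interpolation=cv2.INTER_NEAREST)
b=cv2.resize(s['frame'][90:150,285:345,::-1],None,fx=6,fy=6,interpolation=cv2.INTER_NEAREST)
cv2.imwrite('pics/lk2.png',np.hstack([a,b]))
E
```

```text
t 31.05 pos [654.4 232.  258.3] psi 2.05 tilt 0.13 F [ 0.7 -0.5 -1.5] w 18.7 q [ 0.23  0.4   1.07 -0.    1.67  1.76]
az 0.05  dx 0.064 dy -0.123 dz 2.227
```

View pics/lk2.png

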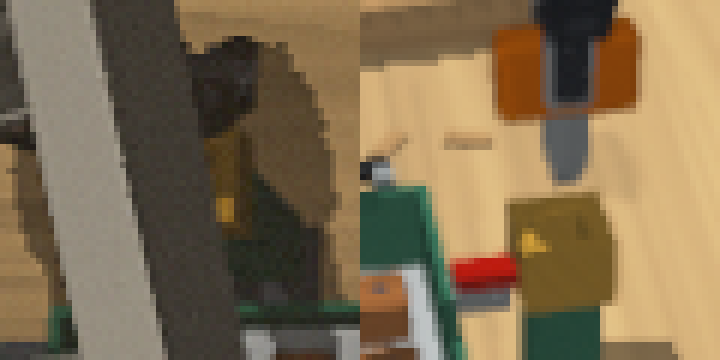

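Request:
arm_command([
  {"dx": 0.05, "dy": -0.12, "dz": 1, "ax": 0, "ay": 0, "az": 0},
  {"dx": 0, "dy": 0, "dz": 1, "ax": 0, "ay": 0, "az": 0},
  {"dx": 0, "dy": 0, "dz": 0.4, "ax": 0, "ay": 0, "az": 0},
  {"dx": 0, "dy": 0, "dz": 0.3, "ax": 0, "ay": 0, "az": 0},
  {"dx": 0, "dy": 0, "dz": 0.3, "ax": 0, "ay": 0, "az": 0},
  {"dx": 0, "dy": 0, "dz": 0, "ax": 0, "ay": 0, "az": 0},
  {"dx": 0, "dy": 0, "dz": 0, "ax": 0, "ay": 0, "az": 0},
])

```text
clock: 31.73
ee_pos: [655.2, 233.5, 229.9]
orientation: [-3.141, -0.056, -0.0]
contact_force: [-0.5, 0.4, -1.2]
grip_width: 18.8
```

```bash
python3 to.py 655 233.3 206 2.0; python3 -c "
from h import *
s=cam('side');print(proj(s,[(654.7,233.5,212)]))"
```

```text
t 31.73 pos [655.2 233.5 229.9] psi 2.04 tilt 0.01 F [-0.5  0.4 -1.2] w 18.8 q [0.23 0.41 1.12 0.   1.62 1.77]
az 0.04  dx -0.016 dy 0.017 dz 2.392
[[318.6195466  119.20808609]]
```

Request:
arm_command([
  {"dx": 0, "dy": 0, "dz": 0.3, "ax": 0, "ay": 0, "az": 0},
  {"dx": 0, "dy": 0, "dz": 0.3, "ax": 0, "ay": 0, "az": 0},
  {"dx": 0, "dy": 0, "dz": 0.3, "ax": 0, "ay": 0, "az": 0},
  {"dx": 0, "dy": 0, "dz": 0, "ax": 0, "ay": 0, "az": 0},
])

```text
clock: 32.12
ee_pos: [654.8, 233.5, 219.9]
orientation: [3.141, 0.056, -0.002]
contact_force: [-1.1, -0.1, -2.2]
grip_width: 18.8
```

Request:
arm_command([
  {"dx": 0, "dy": 0, "dz": 0.25, "ax": 0, "ay": 0, "az": 0},
  {"dx": 0, "dy": 0, "dz": 0.25, "ax": 0, "ay": 0, "az": 0},
  {"dx": 0, "dy": 0, "dz": 0, "ax": 0, "ay": 0, "az": 0},
])

```text
clock: 32.37
ee_pos: [654.8, 233.5, 215.2]
orientation: [3.141, 0.056, -0.002]
contact_force: [-2.8, -0.2, -3.1]
grip_width: 18.7
```

```bash
python3 to.py 655 233.3 206 2.0
```

```text
t 32.37 pos [654.8 233.5 215.2] psi 2.04 tilt 0.06 F [-2.8 -0.2 -3.1] w 18.7 q [0.23 0.41 1.14 0.   1.59 1.77]
az 0.04  dx 0.018 dy 0.023 dz 0.922
```

Request:
arm_command([
  {"dx": 0, "dy": 0, "dz": 0.25, "ax": 0, "ay": 0, "az": 0},
  {"dx": 0, "dy": 0, "dz": 0.25, "ax": 0, "ay": 0, "az": 0},
  {"dx": 0, "dy": 0, "dz": 0, "ax": 0, "ay": 0, "az": -3},
  {"dx": 0, "dy": 0, "dz": 0, "ax": 0, "ay": 0, "az": -3},
  {"dx": 0, "dy": 0, "dz": 0, "ax": 0, "ay": 0, "az": -3},
  {"dx": 0, "dy": 0, "dz": 0, "ax": 0, "ay": 0, "az": -3},
])

```text
clock: 32.87
ee_pos: [654.7, 233.0, 210.4]
orientation: [3.117, 0.387, -0.003]
contact_force: [-6.0, -3.7, -2.1]
grip_width: 19.0
```

Request:
arm_command([
  {"dx": 0, "dy": 0, "dz": 0, "ax": 0, "ay": 0, "az": -3},
  {"dx": 0, "dy": 0, "dz": 0, "ax": 0, "ay": 0, "az": -3},
  {"dx": 0, "dy": 0, "dz": 0, "ax": 0, "ay": 0, "az": -3},
  {"dx": 0, "dy": 0, "dz": 0, "ax": 0, "ay": 0, "az": -3},
  {"dx": 0, "dy": 0, "dz": 0, "ax": 0, "ay": 0, "az": -3},
  {"dx": 0, "dy": 0, "dz": 0, "ax": 0, "ay": 0, "az": -3},
])

```text
clock: 33.37
ee_pos: [654.9, 233.0, 210.4]
orientation: [3.018, 0.87, -0.002]
contact_force: [-5.7, -3.7, -2.5]
grip_width: 19.0
```

```bash
python3 to.py 655 233.3 210 70; python3 -c "
from h import *
print(arm.observe()['moment'])"
```

```text
t 33.37 pos [654.9 233.  210.4] psi 32.16 tilt 0.08 F [-5.7 -3.7 -2.5] w 19.0 q [ 0.23  0.41  1.15 -0.    1.58  1.24]
az -37.84  dx 0.034 dy 0.002 dz 0.039
[-0.73432761  1.00713421 -0.11939002]
```

Turning smoothly at about 0.1 Nm. Going on.

Request:
arm_command([
  {"dx": 0, "dy": 0, "dz": 0, "ax": 0, "ay": 0, "az": -3.5},
  {"dx": 0, "dy": 0, "dz": 0, "ax": 0, "ay": 0, "az": -3.5},
  {"dx": 0, "dy": 0, "dz": 0, "ax": 0, "ay": 0, "az": -3.5},
  {"dx": 0, "dy": 0, "dz": 0, "ax": 0, "ay": 0, "az": -3.5},
  {"dx": 0, "dy": 0, "dz": 0, "ax": 0, "ay": 0, "az": -3.5},
  {"dx": 0, "dy": 0, "dz": 0, "ax": 0, "ay": 0, "az": -3.5},
  {"dx": 0, "dy": 0, "dz": 0, "ax": 0, "ay": 0, "az": -3.5},
  {"dx": 0, "dy": 0, "dz": 0, "ax": 0, "ay": 0, "az": -3.5},
  {"dx": 0, "dy": 0, "dz": 0, "ax": 0, "ay": 0, "az": -3.5},
])

```text
clock: 34.12
ee_pos: [654.8, 233.0, 210.4]
orientation: [2.669, 1.658, -0.002]
contact_force: [-5.9, -4.3, -2.2]
grip_width: 19.2
```

```bash
python3 to.py 655 233.3 210 70; python3 -c "
from h import *
print(arm.observe()['moment'])"
```

```text
t 34.12 pos [654.8 233.  210.4] psi 63.69 tilt 0.09 F [-5.9 -4.3 -2.2] w 19.2 q [ 0.23  0.41  1.15 -0.    1.58  0.69]
az -6.31  dx 0.032 dy 0.009 dz 0.042
[-0.73456504  1.19587202 -0.0862592 ]
```

Request:
arm_command([
  {"dx": 0, "dy": 0, "dz": 0, "ax": 0, "ay": 0, "az": -2},
  {"dx": 0, "dy": 0, "dz": 0, "ax": 0, "ay": 0, "az": -2},
  {"dx": 0, "dy": 0, "dz": 0, "ax": 0, "ay": 0, "az": -2},
  {"dx": 0, "dy": 0, "dz": 0, "ax": 0, "ay": 0, "az": -1.5},
  {"dx": 0, "dy": 0, "dz": 0, "ax": 0, "ay": 0, "az": 0},
  {"dx": 0, "dy": 0, "dz": 0, "ax": 0, "ay": 0, "az": 0},
])

```text
clock: 34.62
ee_pos: [654.9, 233.0, 210.5]
orientation: [2.557, 1.825, -0.002]
contact_force: [-5.3, -3.1, -2.3]
grip_width: 18.8
```

```bash
python3 to.py 655 233.3 210 70; python3 -c "
from h import *
print(arm.observe()['moment'])"
```

```text
t 34.62 pos [654.9 233.  210.5] psi 71.03 tilt 0.07 F [-5.3 -3.1 -2.3] w 18.8 q [ 0.23  0.41  1.15 -0.    1.58  0.56]
az 1.03  dx 0.029 dy -0.003 dz 0.045
[-0.66506211  0.96247554 -0.06855298]
```

Request:
arm_command([
  {"dx": 0, "dy": 0, "dz": 0, "ax": 0, "ay": 0, "az": -1.5},
  {"dx": 0, "dy": 0, "dz": 0, "ax": 0, "ay": 0, "az": -1.5},
  {"dx": 0, "dy": 0, "dz": 0, "ax": 0, "ay": 0, "az": -1.5},
  {"dx": 0, "dy": 0, "dz": 0, "ax": 0, "ay": 0, "az": 0},
])

```text
clock: 34.95
ee_pos: [655.0, 233.0, 210.5]
orientation: [2.482, 1.926, -0.002]
contact_force: [-4.7, -4.0, -2.5]
grip_width: 18.7
```

```bash
python3 to.py 655 233.3 210 70; python3 -c "
from h import *
print(arm.observe()['moment'])"
```

```text
t 34.95 pos [655.  233.  210.5] psi 75.62 tilt 0.07 F [-4.7 -4.  -2.5] w 18.7 q [ 0.23  0.41  1.15 -0.    1.58  0.48]
az 5.62  dx 0.027 dy -0.005 dz 0.045
[-0.60555917  0.92165841 -0.04298816]
```

Request:
arm_command([
  {"dx": 0, "dy": 0, "dz": 0, "ax": 0, "ay": 0, "az": -1.5},
  {"dx": 0, "dy": 0, "dz": 0, "ax": 0, "ay": 0, "az": -1.5},
  {"dx": 0, "dy": 0, "dz": 0, "ax": 0, "ay": 0, "az": 0},
])

```text
clock: 35.2
ee_pos: [655.0, 233.0, 210.5]
orientation: [2.431, 1.99, -0.002]
contact_force: [-4.2, -2.5, -2.9]
grip_width: 19.1
```

```bash
python3 to.py 655 233.3 210 70; python3 - <<'E'
from h import *
print(arm.observe()['moment'])
s=cam('side','s5.png')
cv2.imwrite('pics/lk3.png',cv2.resize(s['frame'][90:190,240:345,::-1],None,fx=6,fy=6,interpolation=cv2.INTER_CUBIC))
E
```

```text
t 35.20 pos [655.  233.  210.5] psi 78.62 tilt 0.07 F [-4.2 -2.5 -2.9] w 19.1 q [ 0.23  0.41  1.15 -0.    1.58  0.43]
az 8.62  dx 0.030 dy -0.007 dz 0.047
[-0.6824561   0.86730289 -0.03188567]
```

View pics/lk3.png

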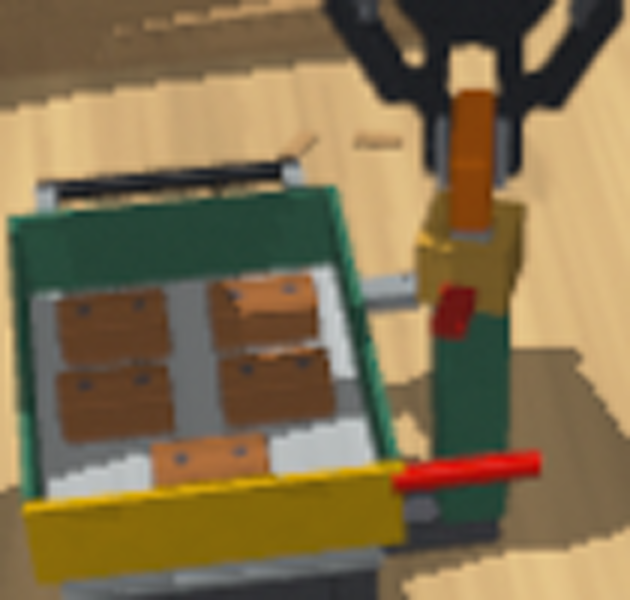

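The tongue (455,310) has swung clear of the lug and all five blocks are in the tray. A little further to find the stop.

Request:
arm_command([
  {"dx": 0, "dy": 0, "dz": 0, "ax": 0, "ay": 0, "az": -1.5},
  {"dx": 0, "dy": 0, "dz": 0, "ax": 0, "ay": 0, "az": -1.5},
  {"dx": 0, "dy": 0, "dz": 0, "ax": 0, "ay": 0, "az": 0},
])

```text
clock: 35.5
ee_pos: [654.8, 232.9, 210.5]
orientation: [2.378, 2.053, -0.002]
contact_force: [-5.5, -3.9, -2.2]
grip_width: 19.2
```

```bash
python3 to.py 655 233.3 210 70; python3 - <<'E'
from h import *
print(arm.observe()['moment'])
E
```

```text
t 35.50 pos [654.8 232.9 210.5] psi 81.62 tilt 0.09 F [-5.5 -3.9 -2.2] w 19.2 q [ 0.23  0.41  1.15 -0.    1.58  0.38]
az 11.62  dx 0.042 dy 0.002 dz 0.047
[-0.88283074  1.15414477 -0.05884715]
```

Request:
arm_command([
  {"dx": 0, "dy": 0, "dz": 0, "ax": 0, "ay": 0, "az": -1.5},
  {"dx": 0, "dy": 0, "dz": 0, "ax": 0, "ay": 0, "az": -1.5},
  {"dx": 0, "dy": 0, "dz": 0, "ax": 0, "ay": 0, "az": 0},
])

```text
clock: 35.75
ee_pos: [654.8, 232.9, 210.4]
orientation: [-2.323, -2.114, 0.003]
contact_force: [-5.8, -4.2, -2.3]
grip_width: 18.7
```

```bash
python3 to.py 655 233.3 210 70; python3 - <<'E'
from h import *
print(arm.observe()['moment'])
E
```

```text
t 35.75 pos [654.8 232.9 210.4] psi 84.61 tilt 0.10 F [-5.8 -4.2 -2.3] w 18.7 q [ 0.23  0.41  1.15 -0.    1.58  0.33]
az 14.61  dx 0.045 dy 0.007 dz 0.042
[-0.86152724  1.23336763 -0.30706514]
```

Stop reached (moment jumped to −0.31 Nm). Backing off the slack, lifting the key and returning it.

Request:
arm_command([
  {"dx": 0, "dy": 0, "dz": 0, "ax": 0, "ay": 0, "az": 3.5},
  {"dx": 0, "dy": 0, "dz": 0, "ax": 0, "ay": 0, "az": 3.5},
  {"dx": 0, "dy": 0, "dz": -0.8, "ax": 0, "ay": 0, "az": 0},
  {"dx": 0, "dy": 0, "dz": -0.8, "ax": 0, "ay": 0, "az": 0},
  {"dx": 0, "dy": 0, "dz": -1.2, "ax": 0, "ay": 0, "az": 0},
  {"dx": 0, "dy": 0, "dz": -1.2, "ax": 0, "ay": 0, "az": 0},
  {"dx": 0, "dy": 0, "dz": -1.5, "ax": 0, "ay": 0, "az": 0},
  {"dx": 0, "dy": 0, "dz": 0, "ax": 0, "ay": 0, "az": 0},
])

```text
clock: 36.42
ee_pos: [656.0, 233.7, 270.4]
orientation: [2.447, 1.967, 0.008]
contact_force: [0.0, 0.1, -0.9]
grip_width: 18.7
```

Request:
arm_command([
  {"dx": 0, "dy": 0, "dz": 0, "ax": 0, "ay": 0, "az": 7},
  {"dx": 0, "dy": 0, "dz": 0, "ax": 0, "ay": 0, "az": 7},
  {"dx": 0, "dy": 0, "dz": 0, "ax": 0, "ay": 0, "az": 7},
  {"dx": 0, "dy": 0, "dz": 0, "ax": 0, "ay": 0, "az": 7},
  {"dx": 0, "dy": 0, "dz": 0, "ax": 0, "ay": 0, "az": 7},
  {"dx": 0, "dy": 0, "dz": 0, "ax": 0, "ay": 0, "az": 7},
  {"dx": 0, "dy": 0, "dz": 0, "ax": 0, "ay": 0, "az": 7},
  {"dx": 0, "dy": 0, "dz": 0, "ax": 0, "ay": 0, "az": 7},
  {"dx": 0, "dy": 0, "dz": 0, "ax": 0, "ay": 0, "az": 7},
  {"dx": 0, "dy": 0, "dz": 0, "ax": 0, "ay": 0, "az": 6.1},
])

```text
clock: 37.25
ee_pos: [655.2, 233.6, 266.0]
orientation: [-3.134, -0.222, -0.001]
contact_force: [-0.1, -0.1, -1.2]
grip_width: 18.9
```

```bash
python3 to.py 642.2 -178 260 8.54;  python3 - <<'E'
from h import *
s=cam('side','s6.png')
cv2.imwrite('pics/lk4.png',cv2.resize(s['frame'][60:190,240:370,::-1],None,fx=4.5,fy=4.5,interpolation=cv2.INTER_CUBIC))
E
```

```text
t 37.25 pos [655.2 233.6 266. ] psi 8.12 tilt 0.03 F [-0.1 -0.1 -1.2] w 18.9 q [0.23 0.4  1.05 0.   1.69 1.66]
az -0.42  dx -7.400 dy 40.506 dz 0.596
```

View pics/lk4.png

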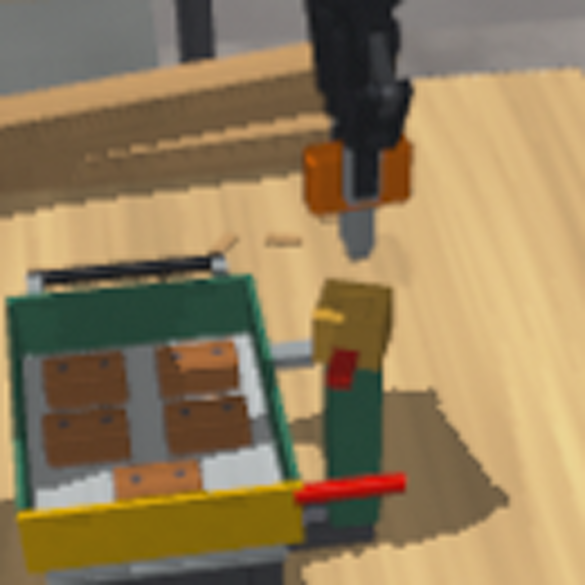

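Request:
arm_command([
  {"dx": 0, "dy": 0, "dz": 0, "ax": 0, "ay": 0, "az": -0.4},
  {"dx": -0.62, "dy": 3.38, "dz": 0, "ax": 0, "ay": 0, "az": 0},
  {"dx": -0.62, "dy": 3.38, "dz": 0, "ax": 0, "ay": 0, "az": 0},
  {"dx": -0.62, "dy": 3.38, "dz": 0, "ax": 0, "ay": 0, "az": 0},
  {"dx": -0.62, "dy": 3.38, "dz": 0, "ax": 0, "ay": 0, "az": 0},
  {"dx": -0.62, "dy": 3.38, "dz": 0, "ax": 0, "ay": 0, "az": 0},
  {"dx": -0.62, "dy": 3.38, "dz": 0, "ax": 0, "ay": 0, "az": 0},
])

```text
clock: 37.88
ee_pos: [649.2, 25.9, 266.0]
orientation: [-3.132, -0.251, -0.001]
contact_force: [0.6, 0.4, -1.5]
grip_width: 18.7
```

Request:
arm_command([
  {"dx": -0.62, "dy": 3.38, "dz": 0, "ax": 0, "ay": 0, "az": 0},
  {"dx": -0.62, "dy": 3.38, "dz": 0, "ax": 0, "ay": 0, "az": 0},
  {"dx": -0.62, "dy": 3.38, "dz": 0, "ax": 0, "ay": 0, "az": 0},
  {"dx": -0.62, "dy": 3.38, "dz": 0, "ax": 0, "ay": 0, "az": 0},
  {"dx": -0.62, "dy": 3.38, "dz": 0, "ax": 0, "ay": 0, "az": 0},
  {"dx": -0.62, "dy": 3.38, "dz": 0, "ax": 0, "ay": 0, "az": 0},
  {"dx": 0, "dy": 0, "dz": 0, "ax": 0, "ay": 0, "az": 0},
  {"dx": 0, "dy": 0, "dz": 0, "ax": 0, "ay": 0, "az": 0},
  {"dx": 0, "dy": 0, "dz": 0, "ax": 0, "ay": 0, "az": 0},
  {"dx": 0, "dy": 0, "dz": 0, "ax": 0, "ay": 0, "az": 0},
])

```text
clock: 38.72
ee_pos: [644.1, -177.7, 266.0]
orientation: [-3.132, -0.247, -0.0]
contact_force: [-0.4, 0.1, -2.2]
grip_width: 19.0
```

```bash
python3 to.py 642.2 -178 100 8.54
```

```text
t 38.72 pos [ 644.1 -177.7  266. ] psi 9.01 tilt 0.02 F [-0.4  0.1 -2.2] w 19.0 q [-0.38  0.34  1.13  0.    1.67  1.03]
az 0.47  dx -0.190 dy -0.002 dz 16.598
```

Request:
arm_command([
  {"dx": -0.18, "dy": 0, "dz": 3, "ax": 0, "ay": 0, "az": 0.5},
  {"dx": 0, "dy": 0, "dz": 3, "ax": 0, "ay": 0, "az": 0},
  {"dx": 0, "dy": 0, "dz": 3, "ax": 0, "ay": 0, "az": 0},
  {"dx": 0, "dy": 0, "dz": 3, "ax": 0, "ay": 0, "az": 0},
  {"dx": 0, "dy": 0, "dz": 2.5, "ax": 0, "ay": 0, "az": 0},
  {"dx": 0, "dy": 0, "dz": 1.5, "ax": 0, "ay": 0, "az": 0},
  {"dx": 0, "dy": 0, "dz": 0.6, "ax": 0, "ay": 0, "az": 0},
  {"dx": 0, "dy": 0, "dz": 0, "ax": 0, "ay": 0, "az": 0},
  {"dx": 0, "dy": 0, "dz": 0, "ax": 0, "ay": 0, "az": 0},
])

```text
clock: 39.47
ee_pos: [642.7, -178.5, 100.9]
orientation: [3.133, 0.231, 0.001]
contact_force: [0.2, -0.3, -1.5]
grip_width: 18.8
```

```bash
python3 to.py 642.2 -178 56 8.54
```

```text
t 39.47 pos [ 642.7 -178.5  100.9] psi 8.42 tilt 0.06 F [ 0.2 -0.3 -1.5] w 18.8 q [-0.39  0.41  1.38  0.    1.35  1.04]
az -0.12  dx -0.039 dy -0.052 dz 4.486
```

Request:
arm_command([
  {"dx": -0.04, "dy": -0.05, "dz": 0.6, "ax": 0, "ay": 0, "az": 0},
  {"dx": 0, "dy": 0, "dz": 0.6, "ax": 0, "ay": 0, "az": 0},
  {"dx": 0, "dy": 0, "dz": 0.6, "ax": 0, "ay": 0, "az": 0},
  {"dx": 0, "dy": 0, "dz": 0.6, "ax": 0, "ay": 0, "az": 0},
  {"dx": 0, "dy": 0, "dz": 0, "ax": 0, "ay": 0, "az": 0},
])

```text
clock: 39.88
ee_pos: [641.1, -178.4, 74.2]
orientation: [-3.132, -0.228, 0.003]
contact_force: [0.1, -0.2, -1.6]
grip_width: 18.7
```

Request:
arm_command([
  {"dx": 0, "dy": 0, "dz": 0.6, "ax": 0, "ay": 0, "az": 0},
  {"dx": 0, "dy": 0, "dz": 0.6, "ax": 0, "ay": 0, "az": 0},
  {"dx": 0, "dy": 0, "dz": 0.4, "ax": 0, "ay": 0, "az": 0},
  {"dx": 0, "dy": 0, "dz": 0.3, "ax": 0, "ay": 0, "az": 0},
  {"dx": 0, "dy": 0, "dz": 0, "ax": 0, "ay": 0, "az": 0},
  {"dx": 0, "dy": 0, "dz": 0, "ax": 0, "ay": 0, "az": 0},
])

```text
clock: 40.38
ee_pos: [641.7, -178.5, 56.7]
orientation: [-3.133, -0.228, 0.0]
contact_force: [-0.6, -0.1, -1.1]
grip_width: 18.7
```

```bash
python3 to.py 642.2 -178 56 8.54
```

```text
t 40.38 pos [ 641.7 -178.5   56.7] psi 8.34 tilt 0.02 F [-0.6 -0.1 -1.1] w 18.7 q [-0.39  0.44  1.42  0.    1.28  1.04]
az -0.20  dx 0.061 dy -0.044 dz 0.071
```

Request:
arm_command([
  {"dx": 0, "dy": 0, "dz": 0, "ax": 0, "ay": 0, "az": 0},
  {"dx": 0, "dy": 0, "dz": 0, "ax": 0, "ay": 0, "az": 0},
  {"dx": 0, "dy": 0, "dz": 0, "ax": 0, "ay": 0, "az": 0},
  {"dx": 0, "dy": 0, "dz": 0, "ax": 0, "ay": 0, "az": 0},
  {"dx": 0, "dy": 0, "dz": -2, "ax": 0, "ay": 0, "az": 0},
  {"dx": 0, "dy": 0, "dz": -3, "ax": 0, "ay": 0, "az": 0},
  {"dx": 0, "dy": 0, "dz": -3, "ax": 0, "ay": 0, "az": 0},
  {"dx": 0, "dy": 0, "dz": -3, "ax": 0, "ay": 0, "az": 0},
  {"dx": 0, "dy": 0, "dz": -3, "ax": 0, "ay": 0, "az": 0},
  {"dx": 0, "dy": 0, "dz": -2, "ax": 0, "ay": 0, "az": 7},
], gripper=0.3)

```text
clock: 41.22
ee_pos: [642.0, -178.7, 220.4]
orientation: [3.14, 0.041, 0.005]
contact_force: [0.1, -1.0, 0.1]
grip_width: 55.3
```

Request:
arm_command([
  {"dx": 0.11, "dy": -3.34, "dz": 0, "ax": 0, "ay": 0, "az": 0},
  {"dx": 0.11, "dy": -3.34, "dz": 0, "ax": 0, "ay": 0, "az": 0},
  {"dx": 0.11, "dy": -3.34, "dz": 0, "ax": 0, "ay": 0, "az": 0},
  {"dx": 0.11, "dy": -3.34, "dz": 0, "ax": 0, "ay": 0, "az": 0},
  {"dx": 0.11, "dy": -3.34, "dz": 0, "ax": 0, "ay": 0, "az": 0},
  {"dx": 0.11, "dy": -3.34, "dz": 0, "ax": 0, "ay": 0, "az": 0},
  {"dx": 0.11, "dy": -3.34, "dz": 0, "ax": 0, "ay": 0, "az": 0},
  {"dx": 0.11, "dy": -3.34, "dz": 0, "ax": 0, "ay": 0, "az": 0},
  {"dx": 0, "dy": 0, "dz": 0, "ax": 0, "ay": 0, "az": 0},
  {"dx": 0, "dy": 0, "dz": 0, "ax": 0, "ay": 0, "az": 0},
], gripper=0.05)

```text
clock: 42.05
ee_pos: [644.1, 90.5, 216.9]
orientation: [-3.141, -0.041, -0.0]
contact_force: [-0.1, -0.5, -0.5]
grip_width: 45.0
```

```bash
python3 to.py 644 88.5 147 1.4; python3 - <<'E'
from h import *
c=cam('top')
for C,box,lo in((c,(355,175,382,206),(10,200,110)),):
    m=mask(C,lo,(20,255,255),box);v,u=np.nonzero(m);W=plane(C,np.c_[u,v],85)[:,:2];w,V=np.linalg.eigh(np.cov(W.T));print('key',len(u),W.mean(0).round(1),np.degrees(np.arctan(V[1,1]/V[0,1])).round(1),np.sqrt(12*w))
s=cam('side','s7.png')
b=cv2.resize(s['frame'][85:310,210:370,::-1],None,fx=2.6,fy=2.6,interpolation=cv2.INTER_CUBIC);cv2.imwrite('pics/s7c.png',b)
E
```

```text
t 42.05 pos [644.1  90.5 216.9] psi 1.49 tilt 0.01 F [-0.1 -0.5 -0.5] w 45.0 q [0.02 0.31 1.27 0.   1.56 1.57]
az 0.09  dx -0.014 dy 0.200 dz 6.994
key 130 [ 641.  -179.1] 9.0 [18.23204344 62.2522111 ]
```

View pics/s7c.png

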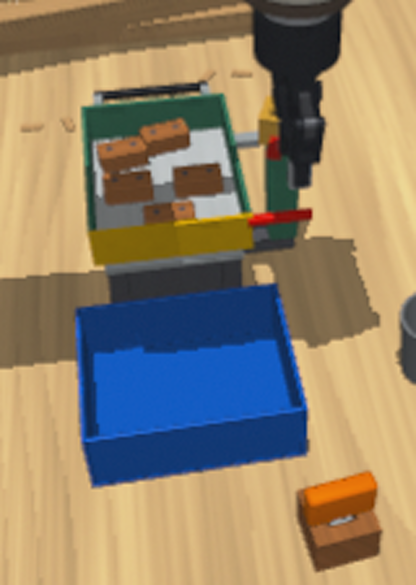

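Key stands in its stand as before. One tray block was nudged (the announced knock), but all five are still in the tray. Gripping the pin.

Request:
arm_command([
  {"dx": 0, "dy": 0.2, "dz": 2.5, "ax": 0, "ay": 0, "az": 0},
  {"dx": 0, "dy": 0, "dz": 2, "ax": 0, "ay": 0, "az": 0},
  {"dx": 0, "dy": 0, "dz": 1.5, "ax": 0, "ay": 0, "az": 0},
  {"dx": 0, "dy": 0, "dz": 1, "ax": 0, "ay": 0, "az": 0},
  {"dx": 0, "dy": 0, "dz": 0, "ax": 0, "ay": 0, "az": 0},
  {"dx": 0, "dy": 0, "dz": 0, "ax": 0, "ay": 0, "az": 0},
])

```text
clock: 42.65
ee_pos: [644.4, 86.1, 147.1]
orientation: [-3.141, -0.035, 0.0]
contact_force: [0.8, 0.4, 1.0]
grip_width: 45.0
```

Request:
arm_command([
  {"dx": 0, "dy": 0, "dz": 0, "ax": 0, "ay": 0, "az": 0},
  {"dx": 0, "dy": 0, "dz": 0, "ax": 0, "ay": 0, "az": 0},
  {"dx": 0, "dy": 0, "dz": 0, "ax": 0, "ay": 0, "az": 0},
  {"dx": 0, "dy": 0, "dz": 0, "ax": 0, "ay": 0, "az": 0},
  {"dx": 0, "dy": 0, "dz": 0, "ax": 0, "ay": 0, "az": 0},
  {"dx": 0, "dy": 0, "dz": 0, "ax": 0, "ay": 0, "az": 0},
], gripper=-1, newtons=40)

```text
clock: 43.15
ee_pos: [644.7, 86.8, 147.9]
orientation: [-3.141, -0.037, -0.003]
contact_force: [0.3, -0.1, 7.0]
grip_width: 10.1
```

```bash
python3 to.py 644 88.5 147 1.4
```

```text
t 43.15 pos [644.7  86.8 147.9] psi 1.34 tilt 0.10 F [ 0.3 -0.1  7. ] w 10.1 q [0.02 0.34 1.37 0.   1.43 1.56]
az -0.06  dx -0.070 dy -0.167 dz 0.091
```

Request:
arm_command([
  {"dx": 0, "dy": 0.37, "dz": 0.04, "ax": 0, "ay": 0, "az": 0},
  {"dx": 0, "dy": 0.36, "dz": 0.1, "ax": 0, "ay": 0, "az": 0},
  {"dx": 0, "dy": 0.35, "dz": 0.13, "ax": 0, "ay": 0, "az": 0},
  {"dx": 0, "dy": 0.33, "dz": 0.16, "ax": 0, "ay": 0, "az": 0},
  {"dx": 0, "dy": 0.32, "dz": 0.19, "ax": 0, "ay": 0, "az": 0},
  {"dx": 0, "dy": 0.3, "dz": 0.22, "ax": 0, "ay": 0, "az": 0},
  {"dx": 0, "dy": 0.27, "dz": 0.25, "ax": 0, "ay": 0, "az": 0},
  {"dx": 0, "dy": 0.25, "dz": 0.28, "ax": 0, "ay": 0, "az": 0},
])

```text
clock: 43.82
ee_pos: [645.4, 62.3, 134.1]
orientation: [-3.14, -0.038, -0.003]
contact_force: [0.8, 9.5, 7.2]
grip_width: 10.2
```

```bash
python3 to.py 644 49.5 104.5 1.4
```

```text
t 43.82 pos [645.4  62.3 134.1] psi 1.37 tilt 0.16 F [0.8 9.5 7.2] w 10.2 q [-0.02  0.35  1.39  0.    1.4   1.52]
az -0.03  dx -0.169 dy 1.275 dz 2.961
```

Request:
arm_command([
  {"dx": 0, "dy": 0.21, "dz": 0.31, "ax": 0, "ay": 0, "az": 0},
  {"dx": 0, "dy": 0.19, "dz": 0.32, "ax": 0, "ay": 0, "az": 0},
  {"dx": 0, "dy": 0.15, "dz": 0.34, "ax": 0, "ay": 0, "az": 0},
  {"dx": 0, "dy": 0.13, "dz": 0.35, "ax": 0, "ay": 0, "az": 0},
  {"dx": 0, "dy": 0.08, "dz": 0.36, "ax": 0, "ay": 0, "az": 0},
  {"dx": 0, "dy": 0.05, "dz": 0.37, "ax": 0, "ay": 0, "az": 0},
  {"dx": 0, "dy": 0, "dz": 0.37, "ax": 0, "ay": 0, "az": 0},
  {"dx": 0, "dy": -0.02, "dz": 0.37, "ax": 0, "ay": 0, "az": 0},
  {"dx": 0, "dy": 0, "dz": 0.15, "ax": 0, "ay": 0, "az": 0},
  {"dx": 0, "dy": 0, "dz": 0, "ax": 0, "ay": 0, "az": 0},
])

```text
clock: 44.65
ee_pos: [646.2, 56.5, 106.6]
orientation: [-3.137, -0.039, -0.007]
contact_force: [-3.2, 23.6, 24.5]
grip_width: 9.5
```

```bash
python3 to.py 644 53.4 106 1.4;  python3 - <<'E'
from h import *
s=cam('side','s8.png')
b=cv2.resize(s['frame'][85:260,210:370,::-1],None,fx=3.4,fy=3.4,interpolation=cv2.INTER_CUBIC);cv2.imwrite('pics/s8c.png',b)
E
```

```text
t 44.65 pos [646.2  56.5 106.6] psi 1.42 tilt 0.38 F [-3.2 23.6 24.5] w 9.5 q [-0.03  0.36  1.43  0.    1.35  1.51]
az 0.02  dx -0.227 dy 0.307 dz 0.059
```

View pics/s8c.png

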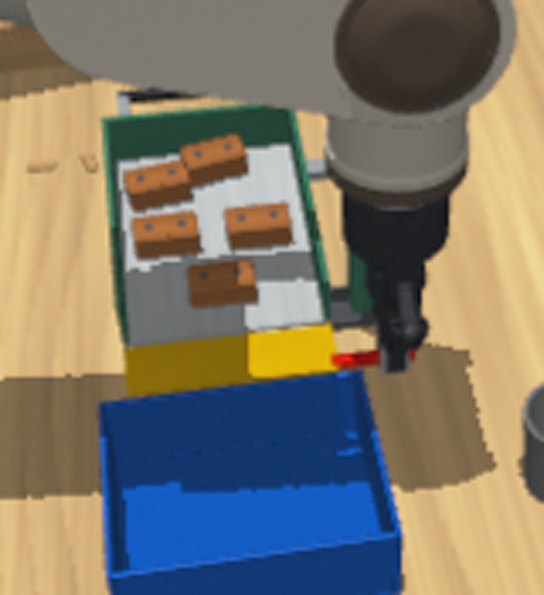

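Gate lies flat (yellow at (230,360)). Relaxing, releasing, then over to the bar.

Request:
arm_command([
  {"dx": 0, "dy": -0.15, "dz": -0.15, "ax": 0, "ay": 0, "az": 0},
  {"dx": 0, "dy": -0.1, "dz": -0.1, "ax": 0, "ay": 0, "az": 0},
  {"dx": 0, "dy": 0, "dz": 0, "ax": 0, "ay": 0, "az": 0},
])

```text
clock: 44.95
ee_pos: [646.4, 56.8, 108.6]
orientation: [-3.14, -0.038, -0.007]
contact_force: [1.2, 6.3, 20.0]
grip_width: 10.2
```

Request:
arm_command([
  {"dx": 0, "dy": 0, "dz": 0, "ax": 0, "ay": 0, "az": 0},
  {"dx": 0, "dy": 0, "dz": 0, "ax": 0, "ay": 0, "az": 0},
  {"dx": 0, "dy": 0, "dz": 0, "ax": 0, "ay": 0, "az": 0},
  {"dx": 0, "dy": 0, "dz": -1.5, "ax": 0, "ay": 0, "az": 0},
  {"dx": 0, "dy": 0, "dz": -2.5, "ax": 0, "ay": 0, "az": 0},
  {"dx": 0, "dy": 0, "dz": -3, "ax": 0, "ay": 0, "az": 0},
  {"dx": 0, "dy": 0, "dz": -3, "ax": 0, "ay": 0, "az": 0},
  {"dx": 0, "dy": 0, "dz": -3, "ax": 0, "ay": 0, "az": 0},
], gripper=0.05)

```text
clock: 45.62
ee_pos: [644.7, 55.7, 237.3]
orientation: [-3.141, -0.036, 0.001]
contact_force: [0.8, -0.6, -0.3]
grip_width: 45.2
```

Request:
arm_command([
  {"dx": -1.37, "dy": -3.17, "dz": 0, "ax": 0, "ay": 0, "az": 0},
  {"dx": -1.37, "dy": -3.17, "dz": 0, "ax": 0, "ay": 0, "az": 0},
  {"dx": -1.37, "dy": -3.17, "dz": 0, "ax": 0, "ay": 0, "az": 0},
  {"dx": -1.37, "dy": -3.17, "dz": 0, "ax": 0, "ay": 0, "az": 0},
  {"dx": -1.37, "dy": -3.17, "dz": 0, "ax": 0, "ay": 0, "az": 0},
  {"dx": -1.37, "dy": -3.17, "dz": 0, "ax": 0, "ay": 0, "az": 0},
  {"dx": -1.37, "dy": -3.17, "dz": 0, "ax": 0, "ay": 0, "az": 0},
  {"dx": -1.37, "dy": -3.17, "dz": 0, "ax": 0, "ay": 0, "az": 0},
  {"dx": -1.37, "dy": -3.17, "dz": 0, "ax": 0, "ay": 0, "az": 0},
  {"dx": 0, "dy": 0, "dz": 0, "ax": 0, "ay": 0, "az": 0},
], gripper=-0.2)

```text
clock: 46.45
ee_pos: [512.4, 342.7, 236.1]
orientation: [-3.14, -0.043, 0.002]
contact_force: [-0.5, -0.0, -0.4]
grip_width: 34.0
```

Request:
arm_command([
  {"dx": 0, "dy": 0, "dz": 0, "ax": 0, "ay": 0, "az": 0},
  {"dx": 0, "dy": 0, "dz": 0, "ax": 0, "ay": 0, "az": 0},
])

```text
clock: 46.62
ee_pos: [515.1, 338.0, 236.0]
orientation: [3.141, 0.037, -0.0]
contact_force: [-0.1, -0.9, -0.2]
grip_width: 33.9
```

```bash
python3 to.py 516 339.5 134 1.4; python3 - <<'E'
from h import *
c=cam('top','t9.png');s=cam('side','s9.png')
im=np.hstack([cv2.resize(c['frame'][150:290,170:350,::-1],(400,311)),cv2.resize(s['frame'][85:225,210:390,::-1],(400,311))])
cv2.imwrite('pics/t9c.png',im)
E
```

```text
t 46.62 pos [515.1 338.  236. ] psi 1.36 tilt 0.03 F [-0.1 -0.9 -0.2] w 33.9 q [ 0.46  0.24  1.33 -0.    1.58  2.  ]
az -0.04  dx 0.092 dy -0.146 dz 10.203
```

View pics/t9c.png

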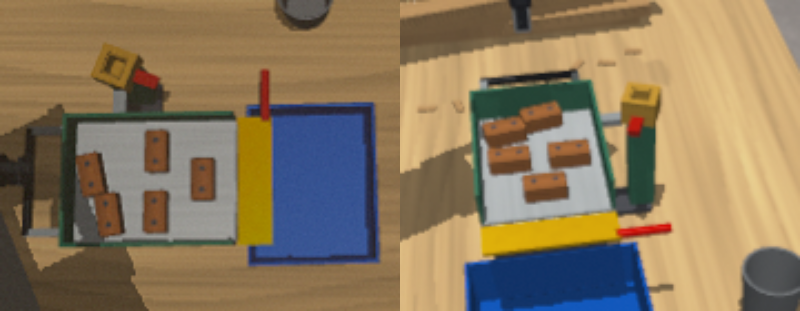

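Gate flat, blocks inside, lock turned. Gripping the bar.

Request:
arm_command([
  {"dx": 0.1, "dy": -0.15, "dz": 3, "ax": 0, "ay": 0, "az": 0},
  {"dx": 0, "dy": 0, "dz": 2.5, "ax": 0, "ay": 0, "az": 0},
  {"dx": 0, "dy": 0, "dz": 2, "ax": 0, "ay": 0, "az": 0},
  {"dx": 0, "dy": 0, "dz": 1.5, "ax": 0, "ay": 0, "az": 0},
  {"dx": 0, "dy": 0, "dz": 1.2, "ax": 0, "ay": 0, "az": 0},
  {"dx": 0, "dy": 0, "dz": 0, "ax": 0, "ay": 0, "az": 0},
  {"dx": 0, "dy": 0, "dz": 0, "ax": 0, "ay": 0, "az": 0},
])

```text
clock: 47.3
ee_pos: [516.4, 339.2, 134.3]
orientation: [3.141, 0.035, -0.001]
contact_force: [0.2, -0.8, 0.4]
grip_width: 34.2
```

Request:
arm_command([
  {"dx": 0, "dy": 0, "dz": 0, "ax": 0, "ay": 0, "az": 0},
  {"dx": 0, "dy": 0, "dz": 0, "ax": 0, "ay": 0, "az": 0},
  {"dx": 0, "dy": 0, "dz": 0, "ax": 0, "ay": 0, "az": 0},
  {"dx": 0, "dy": 0, "dz": 0, "ax": 0, "ay": 0, "az": 0},
  {"dx": 0, "dy": 0, "dz": 0, "ax": 0, "ay": 0, "az": 0},
  {"dx": 0, "dy": 0, "dz": 0, "ax": 0, "ay": 0, "az": 0},
], gripper=-1, newtons=50)

```text
clock: 47.8
ee_pos: [516.6, 340.9, 135.8]
orientation: [-3.139, -0.037, -0.004]
contact_force: [1.5, 8.3, 0.9]
grip_width: 10.1
```

```bash
python3 to.py 516 339.5 134 1.4; python3 - <<'E'
import numpy as np
p=None
for t in np.r_[0:0.881:0.08]:
    y=250*np.cos(t)-30*np.sin(t);z=250*np.sin(t)+30*np.cos(t)
    if p: print(round(t,2),'dy %.2f dz %.2f'%(-(y-p[0])/10,-(z-p[1])/10))
    p=(y,z)
E
```

```text
t 47.80 pos [516.6 340.9 135.8] psi 1.36 tilt 0.22 F [1.5 8.3 0.9] w 10.1 q [0.46 0.29 1.47 0.   1.38 2.  ]
az -0.04  dx -0.067 dy 0.143 dz 0.178
0.08 dy 0.32 dz -1.99
0.16 dy 0.48 dz -1.96
0.24 dy 0.63 dz -1.91
0.32 dy 0.78 dz -1.86
0.4 dy 0.93 dz -1.79
0.48 dy 1.07 dz -1.71
0.56 dy 1.20 dz -1.62
0.64 dy 1.33 dz -1.51
0.72 dy 1.44 dz -1.40
0.8 dy 1.55 dz -1.28
0.88 dy 1.65 dz -1.16
```

Request:
arm_command([
  {"dx": 0, "dy": 0, "dz": -0.99, "ax": 0, "ay": 0, "az": 0},
  {"dx": 0, "dy": 0.17, "dz": -1, "ax": 0, "ay": 0, "az": 0},
  {"dx": 0, "dy": 0.22, "dz": -0.98, "ax": 0, "ay": 0, "az": 0},
  {"dx": 0, "dy": 0.26, "dz": -0.98, "ax": 0, "ay": 0, "az": 0},
  {"dx": 0, "dy": 0.3, "dz": -0.96, "ax": 0, "ay": 0, "az": 0},
  {"dx": 0, "dy": 0.33, "dz": -0.95, "ax": 0, "ay": 0, "az": 0},
  {"dx": 0, "dy": 0.37, "dz": -0.94, "ax": 0, "ay": 0, "az": 0},
  {"dx": 0, "dy": 0.41, "dz": -0.92, "ax": 0, "ay": 0, "az": 0},
])

```text
clock: 48.47
ee_pos: [517.0, 319.6, 213.0]
orientation: [-3.139, -0.037, -0.003]
contact_force: [5.4, 5.0, -2.9]
grip_width: 9.9
```

```bash
python3 to.py 516 323 211 1.4; python3 - <<'E'
from h import *
s=cam('side');print(mask(s,(18,180,100),(30,255,255),(220,100,340,230)).sum()/255)
E
```

```text
t 48.47 pos [517.  319.6 213. ] psi 1.35 tilt 0.16 F [ 5.4  5.  -2.9] w 9.9 q [0.43 0.22 1.39 0.   1.53 1.97]
az -0.05  dx -0.090 dy -0.342 dz 0.198
1015.0
```

Forces are low; the arc is tracking. Continuing the tilt.

Request:
arm_command([
  {"dx": 0, "dy": 0.45, "dz": -0.9, "ax": 0, "ay": 0, "az": 0},
  {"dx": 0, "dy": 0.48, "dz": -0.89, "ax": 0, "ay": 0, "az": 0},
  {"dx": 0, "dy": 0.52, "dz": -0.87, "ax": 0, "ay": 0, "az": 0},
  {"dx": 0, "dy": 0.55, "dz": -0.84, "ax": 0, "ay": 0, "az": 0},
  {"dx": 0, "dy": 0.58, "dz": -0.82, "ax": 0, "ay": 0, "az": 0},
  {"dx": 0, "dy": 0.62, "dz": -0.8, "ax": 0, "ay": 0, "az": 0},
  {"dx": 0, "dy": 0.65, "dz": -0.77, "ax": 0, "ay": 0, "az": 0},
  {"dx": 0, "dy": 0.68, "dz": -0.74, "ax": 0, "ay": 0, "az": 0},
])

```text
clock: 49.18
ee_pos: [518.0, 275.6, 280.1]
orientation: [-3.137, -0.039, -0.006]
contact_force: [4.6, 17.0, 9.8]
grip_width: 9.8
```

Request:
arm_command([
  {"dx": 0, "dy": 0.71, "dz": -0.71, "ax": 0, "ay": 0, "az": 0},
  {"dx": 0, "dy": 0.73, "dz": -0.69, "ax": 0, "ay": 0, "az": 0},
  {"dx": 0, "dy": 0.76, "dz": -0.65, "ax": 0, "ay": 0, "az": 0},
  {"dx": 0, "dy": 0.79, "dz": -0.63, "ax": 0, "ay": 0, "az": 0},
  {"dx": 0, "dy": 0.82, "dz": -0.6, "ax": 0, "ay": 0, "az": 0},
  {"dx": 0, "dy": 0.83, "dz": -0.56, "ax": 0, "ay": 0, "az": 0},
  {"dx": 0, "dy": 0, "dz": 0, "ax": 0, "ay": 0, "az": 0},
  {"dx": 0, "dy": 0, "dz": 0, "ax": 0, "ay": 0, "az": 0},
  {"dx": 0, "dy": 0, "dz": 0, "ax": 0, "ay": 0, "az": 0},
  {"dx": 0, "dy": 0, "dz": 0, "ax": 0, "ay": 0, "az": 0},
])

```text
clock: 50.02
ee_pos: [519.0, 229.5, 319.5]
orientation: [-3.136, -0.039, -0.009]
contact_force: [0.8, 17.8, 23.9]
grip_width: 10.1
```

```bash
python3 to.py 516 323 211 1.4; python3 - <<'E'
from h import *
s=cam('side','s10.png');c=cam('top','t10.png')
im=np.hstack([cv2.resize(c['frame'][150:290,170:350,::-1],(400,311)),cv2.resize(s['frame'][85:295,210:390,::-1],(400,311))])
cv2.imwrite('pics/t10c.png',im)
E
```

```text
t 50.02 pos [519.  229.5 319.5] psi 1.44 tilt 0.45 F [ 0.8 17.8 23.9] w 10.1 q [0.28 0.12 1.3  0.   1.72 1.82]
az 0.04  dx -0.074 dy -9.358 dz 10.851
```

View pics/t10c.png

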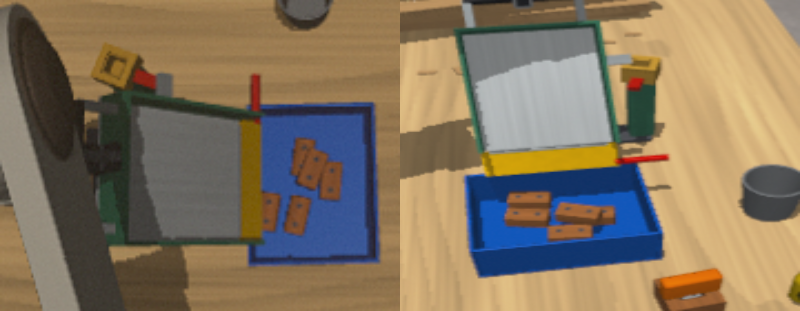

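All five blocks lie in the tote and the tray is empty. Lowering back along the same arc.

Request:
arm_command([
  {"dx": 0, "dy": -0.83, "dz": 0.56, "ax": 0, "ay": 0, "az": 0},
  {"dx": 0, "dy": -0.82, "dz": 0.6, "ax": 0, "ay": 0, "az": 0},
  {"dx": 0, "dy": -0.79, "dz": 0.63, "ax": 0, "ay": 0, "az": 0},
  {"dx": 0, "dy": -0.76, "dz": 0.65, "ax": 0, "ay": 0, "az": 0},
  {"dx": 0, "dy": -0.73, "dz": 0.69, "ax": 0, "ay": 0, "az": 0},
  {"dx": 0, "dy": -0.71, "dz": 0.71, "ax": 0, "ay": 0, "az": 0},
])

```text
clock: 50.62
ee_pos: [517.8, 275.6, 279.6]
orientation: [-3.138, -0.038, -0.006]
contact_force: [2.8, 10.3, 9.4]
grip_width: 9.9
```

Request:
arm_command([
  {"dx": 0, "dy": -0.68, "dz": 0.74, "ax": 0, "ay": 0, "az": 0},
  {"dx": 0, "dy": -0.65, "dz": 0.77, "ax": 0, "ay": 0, "az": 0},
  {"dx": 0, "dy": -0.62, "dz": 0.8, "ax": 0, "ay": 0, "az": 0},
  {"dx": 0, "dy": -0.58, "dz": 0.82, "ax": 0, "ay": 0, "az": 0},
  {"dx": 0, "dy": -0.55, "dz": 0.84, "ax": 0, "ay": 0, "az": 0},
  {"dx": 0, "dy": -0.52, "dz": 0.87, "ax": 0, "ay": 0, "az": 0},
  {"dx": 0, "dy": -0.48, "dz": 0.89, "ax": 0, "ay": 0, "az": 0},
  {"dx": 0, "dy": -0.45, "dz": 0.9, "ax": 0, "ay": 0, "az": 0},
])

```text
clock: 51.28
ee_pos: [516.9, 319.7, 211.9]
orientation: [-3.14, -0.037, -0.003]
contact_force: [4.6, 1.4, 0.3]
grip_width: 9.7
```

Request:
arm_command([
  {"dx": 0, "dy": -0.41, "dz": 0.92, "ax": 0, "ay": 0, "az": 0},
  {"dx": 0, "dy": -0.37, "dz": 0.94, "ax": 0, "ay": 0, "az": 0},
  {"dx": 0, "dy": -0.33, "dz": 0.95, "ax": 0, "ay": 0, "az": 0},
  {"dx": 0, "dy": -0.3, "dz": 0.96, "ax": 0, "ay": 0, "az": 0},
  {"dx": 0, "dy": -0.26, "dz": 0.98, "ax": 0, "ay": 0, "az": 0},
  {"dx": 0, "dy": -0.22, "dz": 0.98, "ax": 0, "ay": 0, "az": 0},
  {"dx": 0, "dy": -0.17, "dz": 1, "ax": 0, "ay": 0, "az": 0},
  {"dx": 0, "dy": 0, "dz": 0.9, "ax": 0, "ay": 0, "az": 0},
  {"dx": 0, "dy": 0, "dz": 0, "ax": 0, "ay": 0, "az": 0},
])

```text
clock: 52.03
ee_pos: [516.3, 340.9, 135.7]
orientation: [-3.139, -0.037, -0.002]
contact_force: [6.0, 11.3, -1.7]
grip_width: 9.7
```

```bash
python3 to.py 516 340.9 135.8 1.4
```

```text
t 52.03 pos [516.3 340.9 135.7] psi 1.36 tilt 0.17 F [ 6.  11.3 -1.7] w 9.7 q [0.46 0.29 1.47 0.   1.38 2.01]
az -0.04  dx -0.027 dy 0.004 dz -0.014
```

Request:
arm_command([
  {"dx": 0, "dy": 0, "dz": 0, "ax": 0, "ay": 0, "az": 0},
  {"dx": 0, "dy": 0, "dz": 0, "ax": 0, "ay": 0, "az": 0},
  {"dx": 0, "dy": 0, "dz": 0, "ax": 0, "ay": 0, "az": 0},
  {"dx": 0, "dy": 0, "dz": -1, "ax": 0, "ay": 0, "az": 0},
  {"dx": 0, "dy": 0, "dz": -2, "ax": 0, "ay": 0, "az": 0},
  {"dx": 0, "dy": 0, "dz": -3, "ax": 0, "ay": 0, "az": 0},
  {"dx": 0, "dy": 0, "dz": -4, "ax": 0, "ay": 0, "az": 0},
  {"dx": 0, "dy": 0, "dz": 0, "ax": 0, "ay": 0, "az": 0},
], gripper=-0.2)

```text
clock: 52.7
ee_pos: [517.5, 340.4, 243.5]
orientation: [-3.137, -0.036, -0.013]
contact_force: [1.0, 0.7, 0.6]
grip_width: 34.5
```

Request:
arm_command([
  {"dx": 1.36, "dy": 3.17, "dz": 0, "ax": 0, "ay": 0, "az": 0},
  {"dx": 1.36, "dy": 3.17, "dz": 0, "ax": 0, "ay": 0, "az": 0},
  {"dx": 1.36, "dy": 3.17, "dz": 0, "ax": 0, "ay": 0, "az": 0},
  {"dx": 1.36, "dy": 3.17, "dz": 0, "ax": 0, "ay": 0, "az": 0},
  {"dx": 1.36, "dy": 3.17, "dz": 0, "ax": 0, "ay": 0, "az": 0},
  {"dx": 1.36, "dy": 3.17, "dz": 0, "ax": 0, "ay": 0, "az": 0},
  {"dx": 1.36, "dy": 3.17, "dz": 0, "ax": 0, "ay": 0, "az": 0},
  {"dx": 1.36, "dy": 3.17, "dz": 0, "ax": 0, "ay": 0, "az": 0},
  {"dx": 1.36, "dy": 3.17, "dz": 0, "ax": 0, "ay": 0, "az": 0},
  {"dx": 0, "dy": 0, "dz": 0, "ax": 0, "ay": 0, "az": 0},
], gripper=0.1)

```text
clock: 53.53
ee_pos: [646.7, 51.9, 235.0]
orientation: [3.14, 0.03, -0.0]
contact_force: [0.6, -0.2, 0.5]
grip_width: 47.5
```

Request:
arm_command([
  {"dx": 0, "dy": 0, "dz": 0, "ax": 0, "ay": 0, "az": 0},
  {"dx": 0, "dy": 0, "dz": 0, "ax": 0, "ay": 0, "az": 0},
])

```text
clock: 53.7
ee_pos: [644.9, 57.4, 235.4]
orientation: [-3.141, -0.036, 0.0]
contact_force: [0.0, 0.9, 0.6]
grip_width: 47.1
```

```bash
python3 to.py 645.5 55.5 107 1.4; python3 - <<'E'
from h import *
c=cam('top')
for k in blobs(mask(c,(0,150,90),(6,255,255),(255,170,300,210)),20):
    P=plane(c,k,118);print('pin',P.min(0),P.max(0))
E
```

```text
t 53.70 pos [644.9  57.4 235.4] psi 1.31 tilt 0.02 F [0.  0.9 0.6] w 47.1 q [-0.03  0.3   1.25  0.    1.59  1.52]
az -0.09  dx 0.051 dy 0.195 dz 12.839
```

Descending onto the lowered pin and gripping.

Request:
arm_command([
  {"dx": 0, "dy": 0.2, "dz": 3.5, "ax": 0, "ay": 0, "az": 0},
  {"dx": 0, "dy": 0, "dz": 3, "ax": 0, "ay": 0, "az": 0},
  {"dx": 0, "dy": 0, "dz": 2.5, "ax": 0, "ay": 0, "az": 0},
  {"dx": 0, "dy": 0, "dz": 2, "ax": 0, "ay": 0, "az": 0},
  {"dx": 0, "dy": 0, "dz": 1.6, "ax": 0, "ay": 0, "az": 0},
  {"dx": 0, "dy": 0, "dz": 0, "ax": 0, "ay": 0, "az": 0},
  {"dx": 0, "dy": 0, "dz": 0, "ax": 0, "ay": 0, "az": 0},
])

```text
clock: 54.33
ee_pos: [644.7, 56.4, 109.3]
orientation: [-3.141, -0.039, 0.001]
contact_force: [0.6, 0.1, -0.4]
grip_width: 46.9
```

Request:
arm_command([
  {"dx": 0, "dy": 0, "dz": 0, "ax": 0, "ay": 0, "az": 0},
  {"dx": 0, "dy": 0, "dz": 0, "ax": 0, "ay": 0, "az": 0},
  {"dx": 0, "dy": 0, "dz": 0, "ax": 0, "ay": 0, "az": 0},
  {"dx": 0, "dy": 0, "dz": 0, "ax": 0, "ay": 0, "az": 0},
  {"dx": 0, "dy": 0, "dz": 0, "ax": 0, "ay": 0, "az": 0},
  {"dx": 0, "dy": 0, "dz": 0, "ax": 0, "ay": 0, "az": 0},
], gripper=-1, newtons=50)

```text
clock: 54.83
ee_pos: [645.6, 56.6, 110.6]
orientation: [-3.14, -0.037, -0.003]
contact_force: [-1.0, 8.9, 5.7]
grip_width: 10.0
```

```bash
python3 to.py 645.5 55.5 107 1.4
```

```text
t 54.83 pos [645.6  56.6 110.6] psi 1.37 tilt 0.16 F [-1.   8.9  5.7] w 10.0 q [-0.03  0.36  1.42  0.    1.36  1.51]
az -0.03  dx -0.013 dy 0.107 dz 0.359
```

```bash
python3 - <<'E'
from h import *
c=arm.read_camera('top');s=arm.read_camera('side')
for a,b,bt,bs in(('t2','s2',(265,170,300,205),(303,150,345,180)),('t9','s9',(265,170,300,205),(300,160,345,200))):
    c['frame']=cv2.imread(f'pics/{a}.png')[:,:,::-1].copy();s['frame']=cv2.imread(f'pics/{b}.png')[:,:,::-1].copy()
    out=[]
    for C,B in((c,bt),(s,bs)):
        m=mask(C,(0,150,80),(7,255,255),B);k=max(blobs(m,15),key=len);out.append(k)
    T,S=out
    tt=T[T[:,1]<=T[:,1].min()+1].mean(0); st=S[S[:,0]>=S[:,0].max()-1].mean(0)
    print(a,'tip',tri(c,[tt],s,[st]))
E
```

```text
Traceback (most recent call last):
ValueError: max() iterable argument is empty
```

```bash
python3 - <<'E'
from h import *
c=arm.read_camera('top');s=arm.read_camera('side')
for a,b,bt,bs in(('top0','side0',(265,170,300,205),(303,155,345,185)),('t9','s9',(265,170,300,205),(300,170,345,205))):
    c['frame']=cv2.imread(f'pics/{a}.png')[:,:,::-1].copy();s['frame']=cv2.imread(f'pics/{b}.png')[:,:,::-1].copy()
    out=[]
    for C,B in((c,bt),(s,bs)):
        m=mask(C,(0,150,80),(7,255,255),B);k=blobs(m,8);print([(len(q),q.min(0),q.max(0)) for q in k]);out.append(max(k,key=len) if k else None)
    if out[0] is None or out[1] is None: continue
    T,S=out
    tt=T[T[:,1]<=T[:,1].min()+1].mean(0); st=S[S[:,0]>=S[:,0].max()-1].mean(0)
    print(a,'tip',tri(c,[tt],s,[st]))
E
```

```text
[(49, array([274., 178.]), array([277., 201.]))]
[(52, array([306., 165.]), array([329., 171.]))]
top0 tip (array([659.61008629,  89.80791556, 163.62114543]), np.float64(1.0857200723014193))
[(47, array([287., 181.]), array([291., 203.]))]
[(48, array([308., 186.]), array([331., 191.]))]
t9 tip (array([660.23685637,  56.46963445, 121.7508577 ]), np.float64(1.5577668296760423))
```

The pin tip moved (−33 y, −42 z) mm against (−33.4, −41.6) expected for 1.6 rad, so the gate was fully down. Raising it now.

Request:
arm_command([
  {"dx": 0, "dy": 0.02, "dz": -0.37, "ax": 0, "ay": 0, "az": 0},
  {"dx": 0, "dy": 0, "dz": -0.37, "ax": 0, "ay": 0, "az": 0},
  {"dx": 0, "dy": -0.05, "dz": -0.37, "ax": 0, "ay": 0, "az": 0},
  {"dx": 0, "dy": -0.08, "dz": -0.36, "ax": 0, "ay": 0, "az": 0},
  {"dx": 0, "dy": -0.13, "dz": -0.35, "ax": 0, "ay": 0, "az": 0},
  {"dx": 0, "dy": -0.15, "dz": -0.34, "ax": 0, "ay": 0, "az": 0},
  {"dx": 0, "dy": -0.19, "dz": -0.32, "ax": 0, "ay": 0, "az": 0},
  {"dx": 0, "dy": -0.21, "dz": -0.31, "ax": 0, "ay": 0, "az": 0},
])

```text
clock: 55.7
ee_pos: [645.5, 62.0, 137.6]
orientation: [3.139, 0.036, 0.002]
contact_force: [4.7, -14.0, -6.7]
grip_width: 9.3
```

Request:
arm_command([
  {"dx": 0, "dy": -0.25, "dz": -0.28, "ax": 0, "ay": 0, "az": 0},
  {"dx": 0, "dy": -0.27, "dz": -0.25, "ax": 0, "ay": 0, "az": 0},
  {"dx": 0, "dy": -0.3, "dz": -0.22, "ax": 0, "ay": 0, "az": 0},
  {"dx": 0, "dy": -0.32, "dz": -0.19, "ax": 0, "ay": 0, "az": 0},
  {"dx": 0, "dy": -0.33, "dz": -0.16, "ax": 0, "ay": 0, "az": 0},
  {"dx": 0, "dy": -0.35, "dz": -0.13, "ax": 0, "ay": 0, "az": 0},
  {"dx": 0, "dy": -0.36, "dz": -0.1, "ax": 0, "ay": 0, "az": 0},
  {"dx": 0, "dy": -0.37, "dz": -0.04, "ax": 0, "ay": 0, "az": 0},
])

```text
clock: 56.37
ee_pos: [646.3, 85.1, 156.3]
orientation: [3.136, 0.033, 0.012]
contact_force: [21.8, -14.7, 32.0]
grip_width: 9.3
```

```bash
python3 to.py 645 87 150 1.4
```

```text
t 56.37 pos [646.3  85.1 156.3] psi 1.21 tilt 0.56 F [ 21.8 -14.7  32. ] w 9.3 q [ 0.02  0.34  1.36 -0.01  1.44  1.57]
az -0.19  dx -0.127 dy -0.191 dz 0.633
```

Force is up (32 N), so I'll release the pin here (stiff hinge) and check the gate before pushing further.

Request:
arm_command([
  {"dx": 0, "dy": 0, "dz": 0, "ax": 0, "ay": 0, "az": 0},
  {"dx": 0, "dy": 0, "dz": 0, "ax": 0, "ay": 0, "az": 0},
  {"dx": 0, "dy": 0, "dz": 0, "ax": 0, "ay": 0, "az": 0},
  {"dx": 0, "dy": 0, "dz": 0, "ax": 0, "ay": 0, "az": 0},
], gripper=0.05)

```text
clock: 56.7
ee_pos: [644.3, 88.9, 150.7]
orientation: [-3.141, -0.037, 0.0]
contact_force: [0.2, -0.5, 0.4]
grip_width: 44.8
```

```bash
python3 to.py 645 87 150 1.4
```

```text
t 56.70 pos [644.3  88.9 150.7] psi 1.34 tilt 0.02 F [ 0.2 -0.5  0.4] w 44.8 q [0.02 0.34 1.36 0.   1.44 1.57]
az -0.06  dx 0.070 dy 0.190 dz 0.071
```

Request:
arm_command([
  {"dx": 0, "dy": 0, "dz": -1.5, "ax": 0, "ay": 0, "az": 0},
  {"dx": 0, "dy": 0, "dz": -3, "ax": 0, "ay": 0, "az": 0},
  {"dx": 0, "dy": 0, "dz": -3, "ax": 0, "ay": 0, "az": 0},
  {"dx": 0, "dy": 0, "dz": -3, "ax": 0, "ay": 0, "az": 0},
  {"dx": 0, "dy": 3.5, "dz": 0, "ax": 0, "ay": 0, "az": 0},
  {"dx": 0, "dy": 3.5, "dz": 0, "ax": 0, "ay": 0, "az": 0},
  {"dx": -1, "dy": 3.5, "dz": 0, "ax": 0, "ay": 0, "az": 0},
  {"dx": -2, "dy": 3.5, "dz": 0, "ax": 0, "ay": 0, "az": 0},
  {"dx": -2, "dy": 3.5, "dz": 0, "ax": 0, "ay": 0, "az": 0},
  {"dx": -2, "dy": 3.5, "dz": 0, "ax": 0, "ay": 0, "az": 0},
])

```text
clock: 57.53
ee_pos: [578.2, -124.1, 255.3]
orientation: [-3.141, -0.037, 0.001]
contact_force: [0.3, -0.6, 0.1]
grip_width: 45.1
```

Request:
arm_command([
  {"dx": -2, "dy": 3.5, "dz": 0, "ax": 0, "ay": 0, "az": 0},
  {"dx": -2, "dy": 3.5, "dz": 0, "ax": 0, "ay": 0, "az": 0},
  {"dx": -2, "dy": 3.5, "dz": 0, "ax": 0, "ay": 0, "az": 0},
  {"dx": -2, "dy": 3.5, "dz": 0, "ax": 0, "ay": 0, "az": 0},
  {"dx": -2, "dy": 3.5, "dz": 0, "ax": 0, "ay": 0, "az": 0},
  {"dx": 0, "dy": 0, "dz": 0, "ax": 0, "ay": 0, "az": 0},
  {"dx": 0, "dy": 0, "dz": 0, "ax": 0, "ay": 0, "az": 0},
])

```text
clock: 58.12
ee_pos: [482.4, -301.7, 255.4]
orientation: [-3.141, -0.032, 0.001]
contact_force: [1.2, 1.3, 0.3]
grip_width: 44.9
```

```bash
python3 - <<'E'
from h import *
c=cam('top','t11.png');s=cam('side','s11.png')
out=[]
for C,B in((c,(265,170,300,205)),(s,(303,155,345,205))):
    m=mask(C,(0,150,80),(7,255,255),B);k=blobs(m,8);print([(len(q),q.min(0),q.max(0)) for q in k]);out.append(max(k,key=len) if k else None)
T,S=out
tt=T[T[:,1]<=T[:,1].min()+1].mean(0); st=S[S[:,0]>=S[:,0].max()-1].mean(0)
print('tip',tri(c,[tt],s,[st]))
m=mask(c,(10,200,110),(20,255,255),(355,175,382,206));v,u=np.nonzero(m);W=plane(c,np.c_[u,v],85)[:,:2];print('key',len(u),W.mean(0).round(1))
m=mask(c,(0,0,0),(180,120,75),(176,200,190,262));v,u=np.nonzero(m);print('bar',plane(c,np.c_[u,v],156).mean(0).round(1))
im=np.hstack([cv2.resize(c['frame'][140:300,170:450,::-1],(400,311)),cv2.resize(s['frame'][85:295,210:420,::-1],(400,400))[:311]])
im=np.zeros((400,800,3),np.uint8);im[:229,:400]=cv2.resize(c['frame'][140:300,170:450,::-1],(400,229));im[:,400:]=cv2.resize(s['frame'][100:310,210:420,::-1],(400,400))
cv2.imwrite('pics/t11c.png',im)
E
```

```text
[(54, array([275., 178.]), array([279., 201.]))]
[(50, array([306., 166.]), array([329., 172.]))]
tip (array([659.42261218,  85.73714678, 163.37232414]), np.float64(2.1332616204723847))
key 132 [ 641.4 -178.9]
bar [514.1 339.1 156. ]
```

View pics/t11c.png

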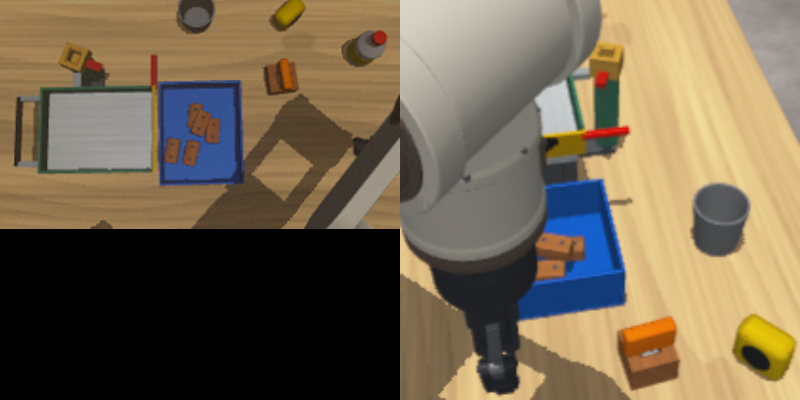

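Blocks, key and bystanders are fine, but the pin tip is 4 mm out, so the gate is about 0.11 rad short of closed. I'll press it shut from outside with closed fingers.

Request:
arm_command([
  {"dx": 1.66, "dy": -3.33, "dz": 0, "ax": 0, "ay": 0, "az": 0},
  {"dx": 1.66, "dy": -3.33, "dz": 0, "ax": 0, "ay": 0, "az": 0},
  {"dx": 1.66, "dy": -3.33, "dz": 0, "ax": 0, "ay": 0, "az": 0},
  {"dx": 1.66, "dy": -3.33, "dz": 0, "ax": 0, "ay": 0, "az": 0},
  {"dx": 1.66, "dy": -3.33, "dz": 0, "ax": 0, "ay": 0, "az": 0},
  {"dx": 1.66, "dy": -3.33, "dz": 0, "ax": 0, "ay": 0, "az": 0},
  {"dx": 1.66, "dy": -3.33, "dz": 0, "ax": 0, "ay": 0, "az": 0},
  {"dx": 1.66, "dy": -3.33, "dz": 0, "ax": 0, "ay": 0, "az": 0},
  {"dx": 1.66, "dy": -3.33, "dz": 0, "ax": 0, "ay": 0, "az": 0},
  {"dx": 1.66, "dy": -3.33, "dz": 0, "ax": 0, "ay": 0, "az": 0},
], gripper=-1)

```text
clock: 59.05
ee_pos: [641.9, 40.5, 255.8]
orientation: [-3.141, -0.04, -0.0]
contact_force: [-0.1, 0.1, -0.6]
grip_width: -0.0
```

Request:
arm_command([
  {"dx": 0, "dy": 0, "dz": 0, "ax": 0, "ay": 0, "az": 0},
  {"dx": 0, "dy": 0, "dz": 0, "ax": 0, "ay": 0, "az": 0},
  {"dx": 0, "dy": 0, "dz": 0, "ax": 0, "ay": 0, "az": 0},
])

```text
clock: 59.3
ee_pos: [641.3, 37.9, 255.5]
orientation: [-3.141, -0.04, 0.001]
contact_force: [0.2, -0.4, 0.4]
grip_width: 0.4
```

```bash
python3 to.py 640 40 148 1.4
```

```text
t 59.30 pos [641.3  37.9 255.5] psi 1.46 tilt 0.03 F [ 0.2 -0.4  0.4] w 0.4 q [-0.06  0.29  1.22 -0.    1.63  1.48]
az 0.06  dx -0.129 dy -0.211 dz 10.748
```

Request:
arm_command([
  {"dx": 0, "dy": 0, "dz": 3.5, "ax": 0, "ay": 0, "az": 0},
  {"dx": 0, "dy": 0, "dz": 3.5, "ax": 0, "ay": 0, "az": 0},
  {"dx": 0, "dy": 0, "dz": 2.5, "ax": 0, "ay": 0, "az": 0},
  {"dx": 0, "dy": 0, "dz": 1.2, "ax": 0, "ay": 0, "az": 0},
  {"dx": 0, "dy": -0.6, "dz": 0, "ax": 0, "ay": 0, "az": 0},
  {"dx": 0, "dy": -0.6, "dz": 0, "ax": 0, "ay": 0, "az": 0},
  {"dx": 0, "dy": -0.5, "dz": 0, "ax": 0, "ay": 0, "az": 0},
  {"dx": 0, "dy": -0.3, "dz": 0, "ax": 0, "ay": 0, "az": 0},
  {"dx": 0, "dy": 0, "dz": 0, "ax": 0, "ay": 0, "az": 0},
])

```text
clock: 60.05
ee_pos: [641.5, 57.6, 150.2]
orientation: [-3.141, -0.038, -0.003]
contact_force: [-0.3, 0.0, -0.9]
grip_width: 0.1
```

Request:
arm_command([
  {"dx": 0, "dy": -0.2, "dz": 0, "ax": 0, "ay": 0, "az": 0},
  {"dx": 0, "dy": -0.2, "dz": 0, "ax": 0, "ay": 0, "az": 0},
  {"dx": 0, "dy": 0, "dz": 0, "ax": 0, "ay": 0, "az": 0},
])

```text
clock: 60.3
ee_pos: [641.0, 61.0, 149.0]
orientation: [-3.141, -0.037, -0.0]
contact_force: [0.2, -0.5, 0.2]
grip_width: -0.1
```

Request:
arm_command([
  {"dx": 0, "dy": -0.2, "dz": 0, "ax": 0, "ay": 0, "az": 0},
  {"dx": 0, "dy": -0.2, "dz": 0, "ax": 0, "ay": 0, "az": 0},
  {"dx": 0, "dy": 0, "dz": 0, "ax": 0, "ay": 0, "az": 0},
])

```text
clock: 60.55
ee_pos: [640.9, 65.0, 148.7]
orientation: [-3.141, -0.037, 0.0]
contact_force: [-0.2, 0.0, -0.2]
grip_width: -0.1
```

```bash
python3 to.py 640 65 148 1.4
```

```text
t 60.55 pos [640.9  65.  148.7] psi 1.35 tilt 0.01 F [-0.2  0.  -0.2] w -0.1 q [-0.02  0.33  1.38  0.    1.43  1.53]
az -0.05  dx -0.088 dy -0.002 dz 0.069
```

Request:
arm_command([
  {"dx": 0, "dy": -0.15, "dz": 0, "ax": 0, "ay": 0, "az": 0},
  {"dx": 0, "dy": -0.15, "dz": 0, "ax": 0, "ay": 0, "az": 0},
  {"dx": 0, "dy": 0, "dz": 0, "ax": 0, "ay": 0, "az": 0},
])

```text
clock: 60.8
ee_pos: [640.9, 67.7, 148.9]
orientation: [3.141, 0.037, 0.0]
contact_force: [-0.8, -1.5, 1.7]
grip_width: -0.1
```

Request:
arm_command([
  {"dx": 0, "dy": -0.15, "dz": 0, "ax": 0, "ay": 0, "az": 0},
  {"dx": 0, "dy": -0.15, "dz": 0, "ax": 0, "ay": 0, "az": 0},
  {"dx": 0, "dy": 0, "dz": 0, "ax": 0, "ay": 0, "az": 0},
])

```text
clock: 61.05
ee_pos: [640.9, 70.9, 148.9]
orientation: [-3.141, -0.037, -0.001]
contact_force: [0.2, -2.0, 2.4]
grip_width: -0.2
```

```bash
python3 to.py 640 65 148 1.4
```

```text
t 61.05 pos [640.9  70.9 148.9] psi 1.34 tilt 0.02 F [ 0.2 -2.   2.4] w -0.2 q [-0.01  0.33  1.38  0.    1.43  1.54]
az -0.06  dx -0.101 dy 0.584 dz 0.092
```

Request:
arm_command([
  {"dx": 0, "dy": -0.15, "dz": 0, "ax": 0, "ay": 0, "az": 0},
  {"dx": 0, "dy": -0.15, "dz": 0, "ax": 0, "ay": 0, "az": 0},
  {"dx": 0, "dy": 0, "dz": 0, "ax": 0, "ay": 0, "az": 0},
])

```text
clock: 61.3
ee_pos: [640.9, 71.9, 148.9]
orientation: [3.138, 0.035, 0.0]
contact_force: [-0.1, -17.7, 4.1]
grip_width: -0.1
```

```bash
python3 to.py 640 65 148 1.4
```

```text
t 61.30 pos [640.9  71.9 148.9] psi 1.29 tilt 0.18 F [ -0.1 -17.7   4.1] w -0.1 q [-0.01  0.33  1.38 -0.    1.43  1.54]
az -0.11  dx -0.105 dy 0.690 dz 0.093
```

Request:
arm_command([
  {"dx": 0, "dy": -0.12, "dz": 0, "ax": 0, "ay": 0, "az": 0},
  {"dx": 0, "dy": 0, "dz": 0, "ax": 0, "ay": 0, "az": 0},
])

```text
clock: 61.47
ee_pos: [640.9, 72.3, 149.0]
orientation: [3.137, 0.034, 0.001]
contact_force: [-0.6, -23.6, 4.8]
grip_width: 0.1
```

Request:
arm_command([
  {"dx": 0, "dy": 0.4, "dz": 0, "ax": 0, "ay": 0, "az": 0},
  {"dx": 0, "dy": 1, "dz": 0, "ax": 0, "ay": 0, "az": 0},
  {"dx": 0, "dy": 1, "dz": 0, "ax": 0, "ay": 0, "az": 0},
  {"dx": 0, "dy": 0, "dz": -2, "ax": 0, "ay": 0, "az": 0},
  {"dx": 0, "dy": 0, "dz": -3, "ax": 0, "ay": 0, "az": 0},
  {"dx": 0, "dy": 0, "dz": -3, "ax": 0, "ay": 0, "az": 0},
  {"dx": 0, "dy": 3.5, "dz": -1, "ax": 0, "ay": 0, "az": 0},
  {"dx": 0, "dy": 3.5, "dz": 0, "ax": 0, "ay": 0, "az": 0},
  {"dx": -1, "dy": 3.5, "dz": 0, "ax": 0, "ay": 0, "az": 0},
  {"dx": -2, "dy": 3.5, "dz": 0, "ax": 0, "ay": 0, "az": 0},
])

```text
clock: 62.3
ee_pos: [614.8, -91.6, 238.0]
orientation: [-3.141, -0.038, 0.0]
contact_force: [-0.3, -0.8, 0.0]
grip_width: -0.2
```

Request:
arm_command([
  {"dx": -2, "dy": 3.5, "dz": 0, "ax": 0, "ay": 0, "az": 0},
  {"dx": -2, "dy": 3.5, "dz": 0, "ax": 0, "ay": 0, "az": 0},
  {"dx": -2, "dy": 3.5, "dz": 0, "ax": 0, "ay": 0, "az": 0},
  {"dx": -2, "dy": 3.5, "dz": 0, "ax": 0, "ay": 0, "az": 0},
  {"dx": -2, "dy": 3.5, "dz": 0, "ax": 0, "ay": 0, "az": 0},
  {"dx": -2, "dy": 3.5, "dz": 0, "ax": 0, "ay": 0, "az": 0},
  {"dx": 0, "dy": 0, "dz": 0, "ax": 0, "ay": 0, "az": 0},
  {"dx": 0, "dy": 0, "dz": 0, "ax": 0, "ay": 0, "az": 0},
])

```text
clock: 62.97
ee_pos: [498.1, -304.5, 238.4]
orientation: [-3.141, -0.031, 0.0]
contact_force: [0.4, 0.8, -0.3]
grip_width: -0.0
```

```bash
cat > fin.py <<'E'
from h import *
c=cam('top','t12.png');s=cam('side','s12.png')
out=[]
for C,B in((c,(265,170,300,205)),(s,(303,155,345,205))):
    k=blobs(mask(C,(0,150,80),(7,255,255),B),8);out.append(max(k,key=len));print(out[-1].min(0),out[-1].max(0))
T,S=out
tt=T[T[:,1]<=T[:,1].min()+1].mean(0); st=S[S[:,0]>=S[:,0].max()-1].mean(0)
print('pin tip',tri(c,[tt],s,[st]))
m=mask(c,(5,140,50),(16,240,160),(283,200,339,265));m=cv2.morphologyEx(m,cv2.MORPH_CLOSE,np.ones((2,2)))
for k in blobs(m,20): P=plane(c,k,15);print('tote blocks',cv2.contourArea(k.astype(np.float32)),P.min(0)[:2].round(),P.max(0)[:2].round())
v,u=np.nonzero(mask(c,(10,200,110),(20,255,255),(355,175,382,206)));W=plane(c,np.c_[u,v],85)[:,:2];print('key',W.mean(0).round(1),len(u))
o=arm.observe();print(o['clock'],o['contact_force'],o['joint_velocities'].round(3))
E
python3 fin.py
```

```text
[274. 178.] [277. 201.]
[306. 165.] [329. 171.]
pin tip (array([659.69177846,  89.8715077 , 163.00405172]), np.float64(1.1976953206726586))
tote blocks 108.0 [457.  -1.] [505.  29.]
tote blocks 110.5 [460.  39.] [508.  69.]
tote blocks 322.0 [502. -46.] [585.  21.]
key [ 641.  -179.1] 133
63.0667 [1.04572319 0.57445239 0.3893694 ] [ 0.025 -0.     0.001 -0.002 -0.     0.   ]
```

```bash
python3 - <<'E'
from h import *
c=arm.read_camera('top');s=arm.read_camera('side')
for a,b in(('top0','side0'),('t12','s12')):
    r=[]
    for C,n,box,lo in((c,a,(355,175,382,206),(10,200,110)),(s,b,(325,262,358,290),(10,225,200))):
        C=dict(C);C['frame']=cv2.imread(f'pics/{n}.png')[:,:,::-1].copy();v,u=np.nonzero(mask(C,lo,(20,255,255),box));r.append((u.mean(),v.mean()))
    print(a,np.round(r,1).tolist(),tri(c,[r[0]],s,[r[1]]))
print(arm.finish_job())
E
```

```text
top0 [[369.4, 191.3], [340.3, 272.0]] (array([ 640.95392427, -177.49450316,   84.46893744]), np.float64(0.09162171519204193))
t12 [[369.9, 191.2], [340.6, 272.6]] (array([ 641.27304978, -179.16501961,   84.40180358]), np.float64(0.4247161218630594))
the job is handed in; nothing more can be done
None
```

I carried out the whole task and handed the job in at about 63 s of the 210 s allowed; the hand-in reports no verdict.

**What was done**
- All five blocks went into the tray with the gate up.
- I turned the lock with the key to its stop, where the moment jumped to about 0.3 Nm, and put the key back in its stand.
- I lowered the gate fully: the pin tip moved −33 mm in y and −42 mm in z, as expected for 1.6 rad.
- I tipped the tray to about 0.88 rad by the bar and lowered it back level.

**Last checks**
- **Blocks:** five lie in the tote, all inside its walls. Three of them touch each other.
- **Gate:** my first closing left it about 0.11 rad short. I pressed it shut, and the pin tip now measures within 1 mm of its starting position.
- **Key:** it stands at its original height (84.4 mm measured both times), within 2 mm of where I found it.
- **Tray and arm:** the bar was back within 2 mm of its starting position, and the arm was clear with no contact force.
- **Bystanders:** the glue bottle, screw pot and tape looked unmoved in the last picture I viewed. I did not measure them.

One block shifted in the tray while the arm was away, presumably the announced knock. It stayed inside the tray. The highest contact reading I saw was about 41 N combined at the wrist (32 N vertical) while gripping the pin during the first gate closing.

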